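Seed cake from the spring dispenser into the cage feeder

ROBOT

A 6-joint arm with a two-finger parallel gripper is mounted at the origin on the work surface. World frame = base frame: x ahead of the robot, y to its left, z up, the work surface at z = 0. Lengths are in m, angles in rad, forces in N, time in s.
With the tool pointing down it reaches from about 0.35 to 0.975 m from the base axis. Payload 4.9 kg.
Tool frame: the origin (TCP) lies on the mounting face of the last link; the fingertips stand 173 mm ahead of it and the grasp point (between the pads) lies 155 mm ahead of it; z points along the fingers, y is the direction in which the jaws open and shut (so a half turn about z gives the same grasp; the last joint's range is limited). The gripper opens to 85 mm and grips with 20 to 120 N. Pads are 22 mm wide; open, the fingers measure 114 mm over their backs; the gripper's body (76 mm by 85 mm) begins 54 mm behind the grasp point. The pads swing forward as they close: fully open they stand 13 mm farther back than shut.
Start: joints at [-1.327, 0.053, 1.613, -0, 1.476, -0.119], TCP at [0.222, -0.584, 0.405] pointing down, gripper open.
Joint ranges: [-3.01, 3.01], [-1.01, 2.22], [0.06, 2.58], [-1.02, 4.17], [0.09, 2.62], [-3.14, 3.14]. Speed limits (rad/s): [2.57, 2.57, 3.14, 3.14, 3.14, 3.14].

INTERFACE

Orientations are given as a rotation vector (axis times angle).
In Python, from station import ctrl gives the robot as it stands. The module is installed in compiled form; this text tells all that it offers.
- The arm moves only by the tool jog_arm, never from a script. Its argument "steps" is a list of rows, each a list of 2 entries, a list of its own where there are three numbers: the shift along the tool's x, y, z in cm, then the turn, a rotation vector about the tool's x, y, z in degrees. In form: [[[tx, ty, tz], [rx, ry, rz]], ...]. A call has 1 to 8 rows; each row shifts and turns the pose as measured when the row begins, along the tool's axes as they then stand; what a row does not reach is not made up. A row lasts 1/10 s, in which the tool goes at most 50 mm and 8.59 degrees, less where a joint would pass 70% of its speed; a pose out of reach is approached as far as the arm can. A call is refused whole if a number of a shift passes 5 or a number of a turn 8.59, either way. A call with a gripper value outside its range is refused whole. "fingers" is the gripper command: -1 is shut, 1 is fully open, values between are in proportion, set as the call begins (left out, the last holds). The fingers move at their own pace and stop on an object; "grip_force" is the grip in N (left out, the last holds). Time passes only in rows, so rows that do not move let the fingers close. It gives the time, the measured TCP pose, the force and the opening at its end, in the units of the state.
- ctrl.get_obs(): the state, without advancing time (a new reading comes with each control period).
- ctrl.get_image(name): name is "scene" or "top" or "wrist"; returns the picture (420x560x3 uint8, red, green, blue); there is no depth.
- ctrl.camera_info(name): a dict with "K" (3x3 intrinsics, pixels), "camera_from_world" (4x4, takes a point from world to camera coordinates). Camera axes: x right, y up, looking along -z (the intrinsics and any distortion apply to the point x, -y, -z); pixel columns grow to the right and rows downward; lengths in m; the calibration is good to about 2 mm. The wrist camera is an equidistant fisheye: a pixel r from the principal point sees the ray r / f radians off the axis. A picture is of the moment at which its call begins: read the wrist's pose just before it. camera_info takes no time and is no camera call; for the wrist camera it gives the pose at the moment of the call.
- ctrl.finish_job(): hands the job in, once; it reports no verdict.
The state is a dict: "t": time; "q": joint angles; "dq": joint speeds; "effort": joint torques, N m; "tool_pos": TCP position; "tool_rot": TCP orientation; "contact_force": force on the tool from outside, world axes, zero at the start; "wrist_torque": the same for the moment, N m; "opening": finger opening in m.
Only numpy, scipy, OpenCV 4.12 (cv2) and the standard library are available. Lean on these libraries where they do the work, as an engineer would, in place of code of your own. Each camera call takes 0.05 s, during which the arm holds its last target.

TASK

Take the top seed cake out of the spring-loaded dispenser (push it down to free it from the front stops, slide it out through the mouth and let the next cake rise), and lay it flat in the open cage feeder. Shut the feeder's lid until its catch snaps, then tug the red knob upwards to check that the catch holds, pressing again if it gives, and leave it shut. Leave the other three cakes in the dispenser and do not disturb the other things on the counter.

Things in the scene. Friction and masses are not known exactly. Their poses are not given: they have to be found in the camera images.
- dispenser: Cake dispenser fixed to the counter: green frame, clear sides, 79 mm wide (x), 131 mm long (y), base plate 90 x 150 x 8 mm, 128 mm tall. Origin: centre of the underside; z up; mouth faces its -y. Four cakes lie on a spring plate that pushes them up against two lips along the long sides (underside 125 mm up, 3 mm thick); between the lips is a slot 52 mm wide, open at the mouth, for fingertips.
- lift_height (a joint): Rise of the spring plate under the cakes, m: 0 with four cakes, +0.020 per cake taken, negative when pressed down (to -0.016). It pushes the full stack up with about 4.5 N net, plus 0.13 N per mm pressed down. Let go half out, a cake is clamped under the stops, a little nose down; pinched by its projecting sides it pulls out, and the next one rises.
- dispenser_mouth (a point): Middle of the mouth, in the front face (65 mm from the origin to -y), 115 mm up. Here each lip ends in a stop reaching 5 mm below the lip: push the top cake down 6 to 11 mm to pass under the stops. The front wall below is 93 mm tall: pushed down over 12 mm a cake hits it. Pressed and dragged to -y the cake slides out over the one below (friction about 0.35).
- cake1_center (a point): Centre of the top seed cake, a rigid brown block with a red band, 64 mm wide (x), 120 mm long (y), 20 mm thick (z), about 0.14 kg. In the dispenser its axes are along the dispenser's.
- cake2_center (a point): Centre of the second cake, same size; must end as the new top cake, its centre 115 mm above the counter.
- cake3_center (a point): Centre of the third cake, same size.
- cake4_center (a point): Centre of the bottom cake, same size.
- feeder: Cage feeder lying on a wooden stand fixed to the counter, 112 mm (x) by 150 mm (y), length along its y. Origin: centre of the underside; z up. Floor 20 mm up; the seat inside is 72 mm (x) by 128 mm (y), with end walls and corner pieces 20 mm high (top 40 mm up); both long sides are open over the middle 100 mm for the fingers. A cake fits flat with its length along y, either way round.
- feeder_seat (a point): Where the cake's centre belongs: middle of the seat, 30 mm up.
- lid_angle (a joint): Angle of the feeder's lid, rad: 0 shut, about 2 at the start (leaning back). The hinge is stiff (0.07 N m; the lid stays where left). Shutting it, its steel striker bar (98 mm from the hinge) meets the catch at about 0.15 rad; pressing the knob straight down with 5 to 12 N then snaps it past the catch, home to 0. Held by the catch it gives less than 0.03 rad when tugged.
- lid: Green wire lid, 88 mm from hinge to front edge, 136 mm (y), 4 mm thick. Origin on the hinge axis; when shut, its -x points to the front edge and z up.
- lid_hinge (a point): Middle of the lid's hinge axis (along y), 44 mm towards the feeder's +x and 48 mm up.
- lid_grip (a point): Centre of the red knob on the lid near its front edge: a round bar 16 mm thick and 40 mm long, along the feeder's y, on an 8 mm thick stem. When shut its top is 34 mm above the lid and 84 mm above the counter; this point is 8 mm below the top and 76 mm from the hinge. Pinched across its thickness it can turn between the fingers.
- catch: Yellow sprung snap catch in the middle of the feeder's front (-x) side, 24 mm wide, top about 59 mm above the counter. Works by itself when the lid is pressed down; need not be touched. Origin on its pivot, 22 mm up.
- birdhouse: Wooden birdhouse with a red roof, about 110 x 110 x 150 mm; a bystander, to be left alone. Origin: centre of its underside.
- nectar_feeder: Red and clear nectar feeder, 110 mm across, 150 mm tall; a bystander, to be left alone. Origin: centre of its underside.
- seed_jar: Amber jar with a yellow cap, 84 mm across, 130 mm tall; a bystander, to be left alone. Origin: centre of its underside.
- tape_roll: Cardboard tape roll lying flat, 100 mm across, 45 mm tall; a bystander, to be left alone. Origin: centre of its underside.
- brush: Hand brush, 180 mm long, lying flat; a bystander, to be left alone. Origin: centre of its underside.
- mug: Blue mug, 80 mm across, 90 mm tall; a bystander, to be left alone. Origin: centre of its underside.
- sample_bowl: White bowl, 130 mm across, 50 mm tall; a bystander, to be left alone. Origin: centre of its underside.

How it is judged:
On the way, in this order (a step that is already met when the one before it is completed fails the run):
1. the top cake is clear of the dispenser and the next one has risen into its place (horizontal distance between cake1_center and cake2_center above 0.12 m and z of cake2_center in the frame of dispenser between 0.109 and 0.121 m and y of cake2_center in the frame of dispenser between -0.008 and 0.008 m), for 0.1 s.
2. the cake lies flat in the feeder's seat, let go, with the lid still open (x of cake1_center in the frame of feeder between -0.008 and 0.008 m and y of cake1_center in the frame of feeder between -0.008 and 0.008 m and z of cake1_center in the frame of feeder between 0.026 and 0.034 m and angle between the z axis of feeder and the z axis of cake1, either way round below 0.08 rad and contact force between the fingers and cake1 below 0.2 N and value of joint lid_angle above 0.3 rad), for 0.2 s.
3. the lid is shut over the cake and the catch has snapped over, unloaded (x of cake1_center in the frame of feeder between -0.008 and 0.008 m and y of cake1_center in the frame of feeder between -0.008 and 0.008 m and z of cake1_center in the frame of feeder between 0.026 and 0.034 m and angle between the z axis of feeder and the z axis of cake1, either way round below 0.08 rad and contact force between lid and catch below 0.5 N and value of joint lid_angle below 0.03 rad), for 0.2 s.
4. the lid is tugged by the fingers and the catch holds it (contact force between lid and catch above 2 N and contact force between the fingers and lid above 1 N and value of joint lid_angle below 0.05 rad), for 0.1 s.
At the end, for the whole second after the job is handed in: Cake 1 flat (5 deg) in the feeder seat, centre within 8 mm lengthwise and across and 4 mm in height; lid shut (under 0.03 rad); cake 2 at the dispenser's top (centre 109 to 121 mm up), cakes 3 and 4 below it, all within 8 mm of its middle lengthwise; cakes at rest (x of cake1_center in the frame of feeder between -0.008 and 0.008 m and y of cake1_center in the frame of feeder between -0.008 and 0.008 m and z of cake1_center in the frame of feeder between 0.026 and 0.034 m and angle between the z axis of feeder and the z axis of cake1, either way round below 0.08 rad and z of cake2_center in the frame of dispenser between 0.109 and 0.121 m and y of cake2_center in the frame of dispenser between -0.008 and 0.008 m and y of cake3_center in the frame of dispenser between -0.008 and 0.008 m and z of each of cake3_center, cake4_center in the frame of dispenser below 0.101 m and y of cake4_center in the frame of dispenser between -0.008 and 0.008 m and value of joint lid_angle below 0.03 rad and linear speed of each of cake1, cake2 below 0.02 m/s); the robot touches nothing.
It fails at once if another thing on the counter is moved more than 30 mm (distance of any of birdhouse, nectar_feeder, seed_jar, tape_roll, brush, mug, sample_bowl from where it was at the start of the episode above 0.03 m).
It also fails if it takes over 72 s, if anything falls off the work surface, if the arm or the gripper's body presses on something with over 40 N, if the wrist force passes 120 N, or if a joint passes its speed limit or range.

## Working session

There is one attempt and no reset: what is moved stays moved. The work goes in short steps, Python scripts to look and compute and a tool call to move; the robot and the scene stay as the last step left them, time stands still between calls to the robot, and variables do not carry over. Pictures are saved under pics/ and viewed, and the job is handed in when it is done.

Besides the shell and the picture viewer there is one more tool, called after "Call:" as name([rows], argument=value, ...), one row to a line, values as JSON. jog_arm: Moves the arm, as the interface text tells. Its arguments: {"type":"object","properties":{"steps":{"type":"array","items":{"type":"array"}},"fingers":{"type":"number"},"grip_force":{"type":"number"}},"required":["steps"]}

```bash
mkdir -p pics; ls
python3 - <<'E'
from station import ctrl
import cv2
o=ctrl.get_obs(); print(o)
for n in ["scene","top","wrist"]:
    i=ctrl.camera_info(n); print(n,i)
    cv2.imwrite(f"pics/{n}0.png",ctrl.get_image(n)[:,:,::-1])
E
```

```text
pics
{'t': 0.0, 'q': array([-1.32703282e+00,  5.33556247e-02,  1.61427237e+00, -8.11487388e-06,
        1.47597852e+00, -1.18992427e-01]), 'dq': array([ 6.19176286e-05, -8.93754634e-04, -3.99704971e-04, -3.54445065e-04,
        8.46246264e-04,  1.37718035e-03]), 'effort': array([-3.59214400e-04, -3.93677974e+01, -3.70176172e+01, -1.03614177e-04,
        7.08110645e-03, -5.18696467e-06]), 'tool_pos': array([ 0.22172313, -0.58406978,  0.40347634]), 'tool_rot': array([-3.08808145e+00, -5.66335246e-01,  2.09750288e-04]), 'contact_force': array([ 0.42162927, -0.93572427, -0.55954814]), 'wrist_torque': array([-0.02479716,  0.01322076, -0.00419338]), 'opening': 0.08546668630655022}
scene {'K': array([[524.04292351,   0.        , 287.85384446],
       [  0.        , 524.04292351, 207.74191868],
       [  0.        ,   0.        ,   1.        ]]), 'camera_from_world': array([[ 0.52966549,  0.84798642,  0.0193261 , -0.27059806],
       [-0.49877043,  0.29294889,  0.81572606,  0.19405313],
       [ 0.68606306, -0.44170123,  0.57811547, -1.82648755],
       [ 0.        ,  0.        ,  0.        
[... 183 characters left out ...]
'camera_from_world': array([[-0.01593697, -0.99971715, -0.01765305, -0.02765729],
       [ 0.98370259, -0.01883917,  0.1788136 , -0.56922424],
       [-0.17909559, -0.0145156 ,  0.98372459, -1.10471073],
       [ 0.        ,  0.        ,  0.        ,  1.        ]])}
wrist {'K': array([[325.1922621 ,   0.        , 282.70093019],
       [  0.        , 325.1922621 , 208.68880969],
       [  0.        ,   0.        ,   1.        ]]), 'camera_from_world': array([[ 0.35361251, -0.93539128, -0.00116401, -0.62439892],
       [ 0.89908453,  0.34023003, -0.27548238,  0.03385458],
       [ 0.25807984,  0.09636747,  0.96130542, -0.37903275],
       [ 0.        ,  0.        ,  0.        ,  1.        ]])}
```

View pics/scene0.png

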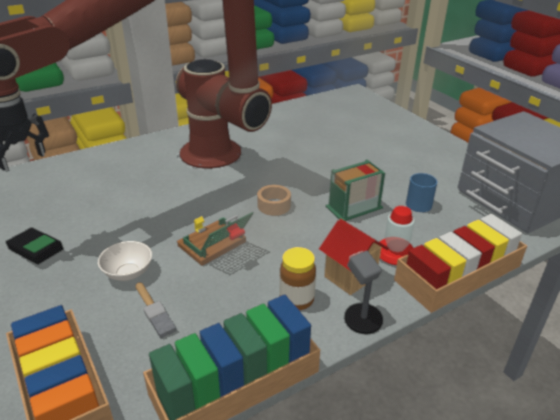

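View pics/top0.png

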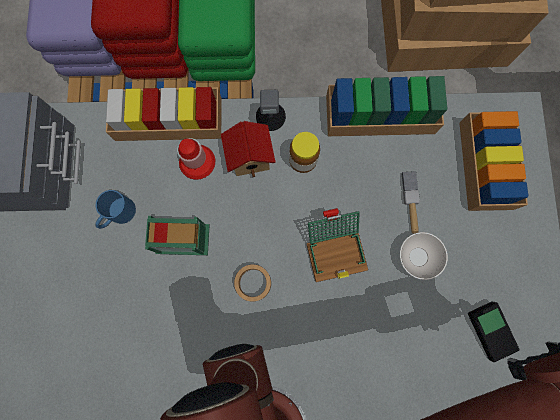

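View pics/wrist0.png

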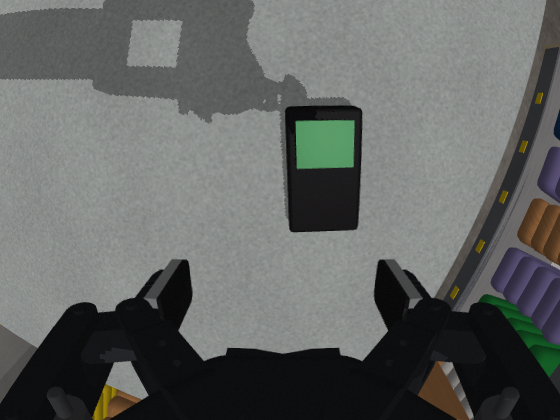

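Run:
```python
import cv2
a=cv2.imread("pics/top0.png")
b=cv2.resize(a[200:270,130:220],None,fx=8,fy=8,interpolation=cv2.INTER_CUBIC); cv2.imwrite("pics/t_d.png",b)
b=cv2.resize(a[200:290,295:380],None,fx=6.5,fy=6.5,interpolation=cv2.INTER_CUBIC); cv2.imwrite("pics/t_f.png",b)
a=cv2.imread("pics/scene0.png")
b=cv2.resize(a[150:225,315:395],None,fx=8,fy=8,interpolation=cv2.INTER_CUBIC); cv2.imwrite("pics/s_d.png",b[:600])
b=cv2.resize(a[205:275,170:265],None,fx=8,fy=8,interpolation=cv2.INTER_CUBIC); cv2.imwrite("pics/s_f.png",b[:600])
```

```text
(no output)
```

View pics/t_d.png

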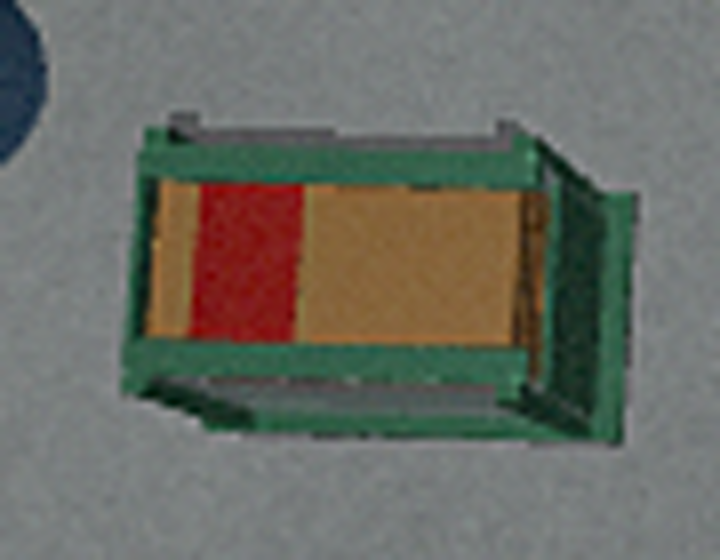

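View pics/t_f.png

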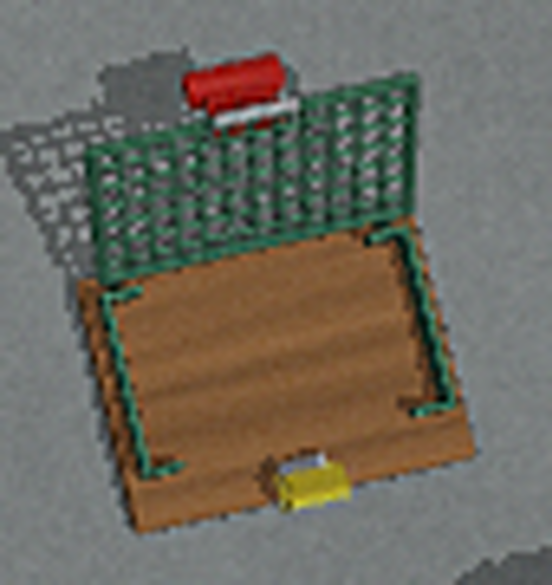

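View pics/s_d.png

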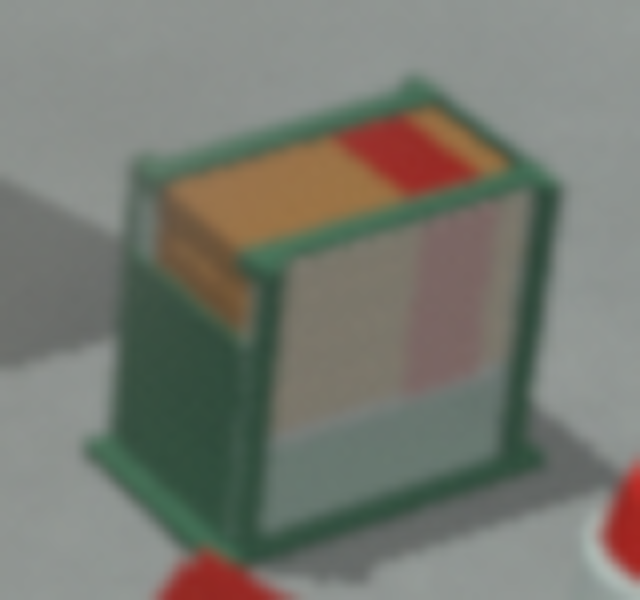

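View pics/s_f.png

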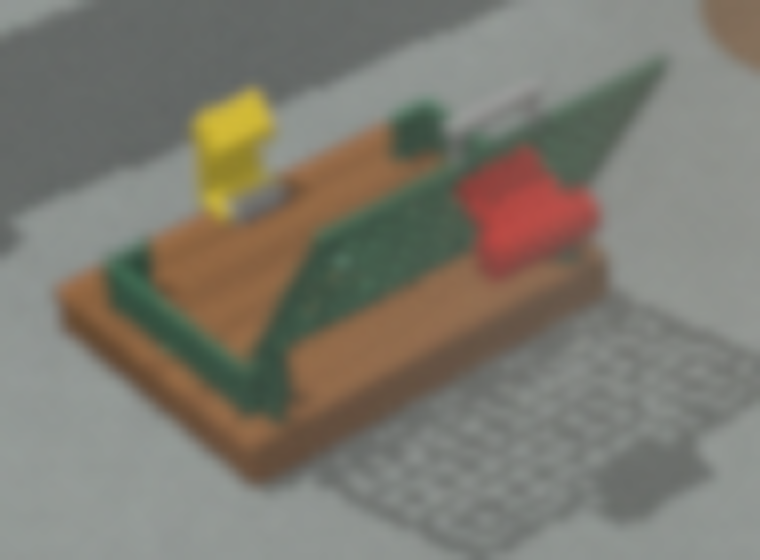

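```bash
cat > h.py <<'E'
import numpy as np, cv2
from station import ctrl
from scipy.optimize import least_squares
from scipy.spatial.transform import Rotation as R
def proj(info,P,fish=False):
    P=np.atleast_2d(P); T=info['camera_from_world']; K=info['K']
    c=P@T[:3,:3].T+T[:3,3]; p=np.c_[c[:,0],-c[:,1],-c[:,2]]
    if fish:
        r=np.hypot(p[:,0],p[:,1]); th=np.arctan2(r,p[:,2]); d=p[:,:2]*(th/np.maximum(r,1e-9))[:,None]
    else: d=p[:,:2]/p[:,2:]
    return np.c_[d[:,0]*K[0,0]+K[0,2],d[:,1]*K[1,1]+K[1,2]]
def w(pose,L):
    x,y,a=pose; L=np.atleast_2d(L); c,s=np.cos(a),np.sin(a)
    return np.c_[x+c*L[:,0]-s*L[:,1],y+s*L[:,0]+c*L[:,1],L[:,2]]
def fit(obs,x0):
    # obs: list of (info,fish,localpts,pix)
    f=lambda p:np.concatenate([(proj(i,w(p,L),fi)-np.array(px)).ravel() for i,fi,L,px in obs])
    s=least_squares(f,x0,loss='soft_l1',f_scale=1.0)
    return s.x,f(s.x).reshape(-1,2)
def crop(px,ox,oy,f): return (np.array(px,float)+.5)/f-.5+[ox,oy]
E
python3 - <<'E'
from h import *
top=ctrl.camera_info("top");sc=ctrl.camera_info("scene")
dt=[(.045,-.075,.008),(-.045,-.075,.004),(.0395,-.0655,.128),(.026,-.0655,.128),(-.026,-.0655,.128),(.0395,.0655,.128),(-.0395,.0655,.128)]
pt=crop([(637,195),(622,440),(535,140),(535,188),(525,345),(140,150),(124,378)],130,200,8)
ds=[(-.045,-.075,.006),(.045,-.075,.006),(.045,.075,.006),(.0395,-.0655,.128),(.0395,.0655,.128),(-.0395,.0655,.128),(-.0395,-.0655,.128)]
ps=crop([(88,450),(240,555),(543,460),(258,262),(562,182),(415,78),(140,160)],315,150,8)
p,r=fit([(top,0,np.array(dt),pt),(sc,0,np.array(ds),ps)],[.55,.25,0]); print("disp",p,np.degrees(p[2]));print(r.round(1).tolist())
ft=[(-.056,.075,0),(-.056,-.075,0),(-.036,.066,.04),(.036,.066,.04),(.036,-.066,.04),(-.036,-.066,.04)]
pf=crop([(137,530),(475,455),(148,473),(107,296),(403,232),(450,408)],295,200,6.5)
fs=[(.056,-.075,0),(.056,.075,0),(.056,-.075,.02),(-.056,-.075,.02),(.056,.075,.02)]
pfs=crop([(260,487),(605,298),(262,450),(57,290),(605,250)],170,205,8)
q,r=fit([(top,0,np.array(ft),pf),(sc,0,np.array(fs),pfs)],[.5,-.15,0.2]); print("feed",q,np.degrees(q[2]));print(r.round(1).tolist())
E
```

```text
disp [ 0.5182432   0.22900455 -0.0306567 ] -1.7564997191319731
[[-0.5, -0.8], [0.2, -0.0], [0.5, 0.5], [0.2, -0.3], [0.5, 0.1], [-0.4, -1.3], [-0.5, 0.5], [-0.7, -1.3], [-2.4, 1.4], [0.8, -1.2], [0.6, 0.4], [-0.0, -1.4], [1.5, -0.6], [-0.8, 0.1]]
feed [ 0.46180852 -0.20992655  0.2102501 ] 12.046443448585846
[[-0.5, -0.1], [-0.9, -0.6], [0.4, 0.3], [0.3, 1.9], [1.2, 1.0], [0.8, -0.6], [0.2, 1.3], [1.9, -0.2], [-0.6, -0.0], [-0.2, -0.4], [1.7, 0.1]]
```

```bash
cat >> h.py <<'E'
D=np.array([ 0.5182, 0.2290,-0.0307]); F=np.array([0.4618,-0.2099,0.2103])
def yaws(): 
    o=ctrl.get_obs(); M=R.from_rotvec(o['tool_rot']).as_matrix(); return o,M
def go(target,yawy=None,name=""):
    """delta to reach target TCP pos, tool down with tool-y at world angle yawy (mod pi)"""
    o,M=yaws(); d=np.array(target)-o['tool_pos']
    print(name,'t',round(o['t'],2),'pos',o['tool_pos'].round(4),'F',o['contact_force'].round(1),'open',round(o['opening'],4))
    cur=np.arctan2(M[1,1],M[0,1]); print(' tool y ang',np.degrees(cur).round(2),'toolz',M[:,2].round(3))
    Mt=M
    if yawy is not None:
        e=(yawy-cur+np.pi/2)%np.pi-np.pi/2; a=cur+e
        Mt=np.c_[[np.sin(a),-np.cos(a),0],[np.cos(a),np.sin(a),0],[0,0,-1]]
        # x = y cross z
        Mt[:,0]=np.cross(Mt[:,1],Mt[:,2])
        print(' rot(tool,deg)',np.degrees(R.from_matrix(M.T@Mt).as_rotvec()).round(2))
    print(' shift cm in cur tool',(M.T@d*100).round(2),' after turn',(Mt.T@d*100).round(2))
E
python3 - <<'E'
from h import *
i=ctrl.camera_info("wrist")['camera_from_world']; c=-i[:3,:3].T@i[:3,3]; o,M=yaws()
print("cam in tool",M.T@(c-o['tool_pos']), "axis in tool",M.T@(-i[2,:3]))
print(M.round(3))
top=ctrl.camera_info("top")
# tape & others on the counter
K=top['K'];T=top['camera_from_world']
def ray(px,z):
    d=np.array([(px[0]-K[0,2])/K[0,0],-(px[1]-K[1,2])/K[1,1],-1]);d=T[:3,:3].T@d;c=-T[:3,:3].T@T[:3,3];return c+d*(z-c[2])/d[2]
for n,p,z in [("tape",(252,282),.045),("mug",(113,207),.09),("bird",(247,148),.1),("nectar",(195,160),.03),("jar",(305,147),.13),("bowl",(424,255),.05),("brush",(411,203),.02)]: print(n,ray(p,z).round(3))
go([D[0],D[1]-.02,.42],D[2],"disp")
E
```

```text
cam in tool [0.07097295 0.00023714 0.03064449] axis in tool [-2.75712799e-01  2.63023596e-04  9.61240024e-01]
[[ 0.935  0.355 -0.   ]
 [ 0.355 -0.935  0.002]
 [ 0.    -0.002 -1.   ]]
tape [0.391 0.026 0.045]
mug [0.596 0.399 0.09 ]
bird [0.752 0.034 0.1  ]
nectar [0.744 0.191 0.03 ]
jar [ 0.741 -0.123  0.13 ]
bowl [ 0.455 -0.441  0.05 ]
brush [ 0.606 -0.427  0.02 ]
disp t 0.15 pos [ 0.2218 -0.5841  0.4037] F [-0.5  0.5 -0.4] open 0.0854
 tool y ang -69.21 toolz [-0.     0.002 -1.   ]
 rot(tool,deg) [-7.000e-02 -6.000e-02 -6.745e+01]
 shift cm in cur tool [ 55.86 -63.63  -1.51]  after turn [80.18 27.2  -1.63]
```

Call:
jog_arm([
  [[3.2,-3.6,0],[0,0,-8.4]],
  [[3.7,-3.1,0],[0,0,-8.4]],
  [[4.1,-2.5,0],[0,0,-8.4]],
  [[4.4,-1.9,0],[0,0,-8.4]],
  [[4.6,-1.2,0],[0,0,-8.4]],
  [[4.8,-0.6,0],[0,0,-8.4]],
  [[4.8,0.1,0],[0,0,-8.4]],
  [[4.7,0.8,0],[0,0,-8.4]],
], fingers=-1, grip_force=40)

```text
t: 0.95
tool_pos: [0.3523, -0.2146, 0.3999]
tool_rot: [-2.228, -2.206, -0.006]
contact_force: [1.8, -0.3, -0.3]
opening: 0.0
```

Run:
```python
from h import *
go([D[0],D[1]-.04,.42],D[2],"disp")
```

```text
disp t 0.95 pos [ 0.3523 -0.2146  0.3999] F [ 1.8 -0.3 -0.3] open 0.0
 tool y ang -0.56 toolz [-0.002  0.007 -1.   ]
 rot(tool,deg) [-0.11 -0.41  1.19]
 shift cm in cur tool [40.54 16.19 -1.75]  after turn [40.85 15.34 -2.01]
```

Call:
jog_arm([
  [[4.6,1.8,-0.2],[0,0,1.2]],
  [[4.6,1.8,-0.2],[0,0,0]],
  [[4.6,1.8,-0.2],[0,0,0]],
  [[4.6,1.8,-0.2],[0,0,0]],
  [[4.6,1.8,-0.2],[0,0,0]],
  [[4.6,1.8,-0.2],[0,0,0]],
  [[4.6,1.8,-0.2],[0,0,0]],
  [[4.6,1.8,-0.2],[0,0,0]],
])

```text
t: 1.75
tool_pos: [0.5023, 0.1562, 0.4173]
tool_rot: [-2.251, -2.188, -0.008]
contact_force: [0.5, -0.5, 0.4]
opening: 0.0
```

Run:
```python
from h import *
go([D[0],D[1]-.04,.42],D[2],"disp")
```

```text
disp t 1.75 pos [0.5023 0.1562 0.4173] F [ 0.5 -0.5  0.4] open 0.0
 tool y ang -1.63 toolz [ 0.002  0.005 -1.   ]
 rot(tool,deg) [ 0.13 -0.31  0.13]
 shift cm in cur tool [ 3.33  1.49 -0.25]  after turn [ 3.33  1.49 -0.27]
```

Call:
jog_arm([
  [[1.7,0.8,0],[0.1,-0.3,0.1]],
  [[1.6,0.7,0],[0,0,0]],
  [[0,0,0],[0,0,0]],
])

```text
t: 2.05
tool_pos: [0.5192, 0.1959, 0.4162]
tool_rot: [-2.245, -2.196, 0.001]
contact_force: [-0.6, -0.4, -0.1]
opening: -0.0004
```

Run:
```python
from h import *
go([D[0],D[1]-.04,.42],D[2],"disp")
inf=ctrl.camera_info("wrist"); im=ctrl.get_image("wrist")[:,:,::-1].copy()
cv2.imwrite("pics/w1.png",im)
np.save("w1cam.npy",np.array([inf['K'][0,0]])); import pickle; pickle.dump(inf,open("w1.pkl","wb"))
for L in [[(.0395,-.0655,.128),(.0395,.0655,.128)],[(.026,-.0655,.128),(.026,.0655,.128)],[(-.026,-.0655,.128),(-.026,.0655,.128)],[(-.0395,-.0655,.128),(-.0395,.0655,.128)],[(.045,-.075,.008),(-.045,-.075,.008)]]:
    a=w(D,np.array(L)); pts=np.array([a[0]+(a[1]-a[0])*t for t in np.linspace(0,1,12)])
    cv2.polylines(im,[proj(inf,pts,True).round().astype(int)],False,(255,255,0),1)
cv2.imwrite("pics/w1o.png",im)
```

```text
disp t 2.05 pos [0.5192 0.1959 0.4162] F [-0.6 -0.4 -0.1] open -0.0004
 tool y ang -1.25 toolz [-0.001  0.001 -1.   ]
 rot(tool,deg) [-0.08 -0.03  0.51]
 shift cm in cur tool [-0.69 -0.09 -0.38]  after turn [-0.69 -0.08 -0.38]
```

View pics/w1o.png

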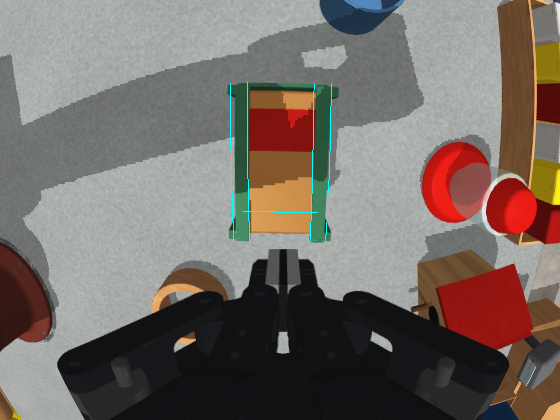

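Run:
```python
from h import *
t=w(D,[(0,.038,.31)])[0]; go(t,D[2],"disp")
```

```text
disp t 2.1 pos [0.5189 0.195  0.4161] F [-0.8  0.  -0.5] open 0.0001
 tool y ang -1.3 toolz [-0.002  0.    -1.   ]
 rot(tool,deg) [-0.11  0.    0.46]
 shift cm in cur tool [ 7.2  -0.1  10.61]  after turn [ 7.2  -0.18 10.61]
```

Call:
jog_arm([
  [[3.6,0,1.5],[0,0,0.5]],
  [[3.6,-0.1,3.0],[0,0,0]],
  [[0,0,3],[0,0,0]],
  [[0,0,2.5],[0,0,0]],
  [[0,0,0],[0,0,0]],
])

```text
t: 2.6
tool_pos: [0.5197, 0.2645, 0.3146]
tool_rot: [2.261, 2.178, -0.001]
contact_force: [0.1, 0.2, -0.9]
opening: -0.0
```

Run:
```python
from h import *
t=w(D,[(0,.040,.300)])[0]; go(t,D[2],"disp")
cv2.imwrite("pics/w2.png",ctrl.get_image("wrist")[:,:,::-1])
```

```text
disp t 2.6 pos [0.5197 0.2645 0.3146] F [ 0.1  0.2 -0.9] open -0.0
 tool y ang -2.13 toolz [ 0.001 -0.002 -1.   ]
 rot(tool,deg) [ 0.08  0.1  -0.37]
 shift cm in cur tool [ 0.45 -0.04  1.46]  after turn [ 0.45 -0.04  1.46]
```

View pics/w2.png

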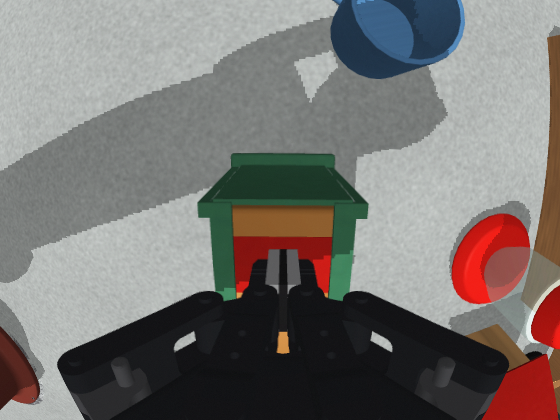

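Call:
jog_arm([
  [[0.4,0,0.7],[0,0,-0.3]],
  [[0,0,0.7],[0,0,0]],
  [[0,0,0.3],[0,0,0]],
  [[0,0,0.3],[0,0,0]],
  [[0,0,0],[0,0,0]],
])

```text
t: 3.15
tool_pos: [0.5226, 0.2674, 0.302]
tool_rot: [2.254, 2.177, 0.018]
contact_force: [0.2, 1.2, -1.1]
opening: -0.0002
```

Run:
```python
from h import *
for k in range(2):
    t=w(D,[(0,.040,.290)])[0]; go(t,D[2],"disp"); ctrl.get_image("wrist")
cv2.imwrite("pics/w3.png",ctrl.get_image("wrist")[:,:,::-1])
cv2.imwrite("pics/s3.png",cv2.resize(ctrl.get_image("scene")[130:230,300:420,::-1],None,fx=6,fy=6,interpolation=cv2.INTER_CUBIC))
```

```text
disp t 3.15 pos [0.5226 0.2674 0.302 ] F [ 0.2  1.2 -1.1] open -0.0002
 tool y ang -1.99 toolz [ 0.014  0.002 -1.   ]
 rot(tool,deg) [ 0.77 -0.15 -0.23]
 shift cm in cur tool [ 0.15 -0.34  1.19]  after turn [ 0.15 -0.32  1.2 ]
disp t 3.2 pos [0.5227 0.2674 0.3023] F [ 0.1 -1.  -0.4] open -0.0001
 tool y ang -1.99 toolz [ 0.014  0.002 -1.   ]
 rot(tool,deg) [ 0.81 -0.16 -0.23]
 shift cm in cur tool [ 0.14 -0.35  1.23]  after turn [ 0.14 -0.33  1.23]
```

View pics/w3.png

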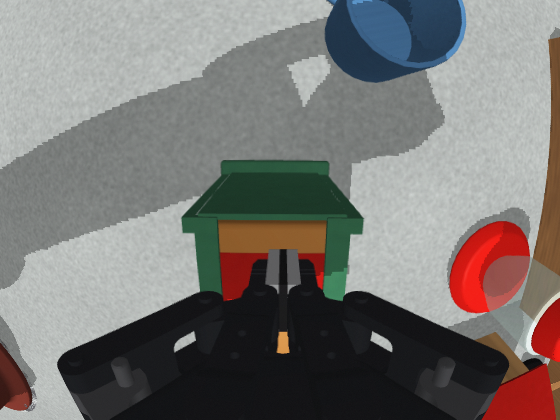

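View pics/s3.png

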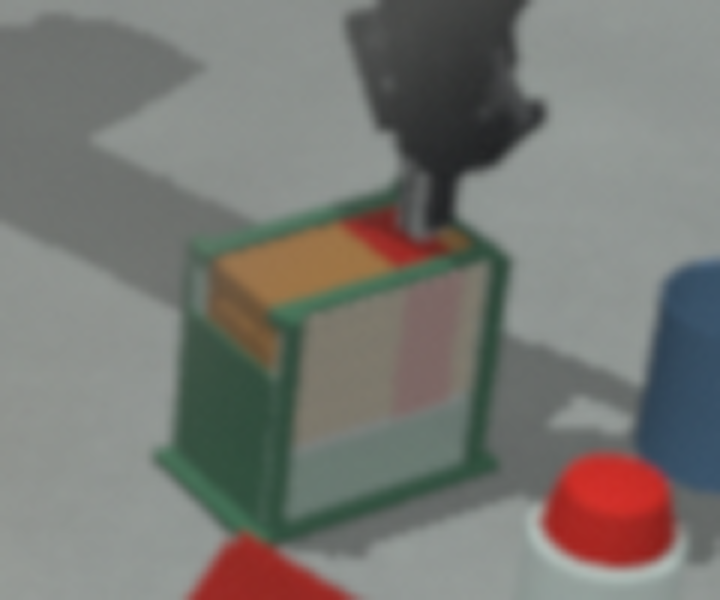

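Call:
jog_arm([
  [[0.1,-0.3,0],[0.8,0,0]],
  [[0,0,0],[0,0,0]],
])

```text
t: 3.55
tool_pos: [0.5195, 0.2688, 0.3026]
tool_rot: [-2.257, -2.181, -0.003]
contact_force: [-0.2, 0.0, -0.4]
opening: 0.0002
```

Run:
```python
from h import *
t=w(D,[(0,.040,.290)])[0]; go(t,D[2],"disp"); print(ctrl.get_obs()['q'].round(3))
```

```text
disp t 3.55 pos [0.5195 0.2688 0.3026] F [-0.2  0.  -0.4] open 0.0002
 tool y ang -1.97 toolz [-0.001  0.003 -1.   ]
 rot(tool,deg) [-0.05 -0.17 -0.21]
 shift cm in cur tool [ 0.01 -0.01  1.26]  after turn [ 0.02 -0.01  1.26]
[0.35  0.042 1.799 0.003 1.3   0.383]
```

Call:
jog_arm([
  [[0,0,0.4],[0,0,0]],
  [[0,0,0.4],[0,0,0]],
  [[0,0,0.4],[0,0,0]],
  [[0,0,0],[0,0,0]],
])

```text
t: 3.95
tool_pos: [0.52, 0.2691, 0.292]
tool_rot: [-2.258, -2.182, -0.006]
contact_force: [-1.5, -0.8, 4.3]
opening: -0.0002
```

Run:
```python
from h import *
t=w(D,[(0,.040,.290)])[0]; go(t,D[2],"disp")
cv2.imwrite("pics/s4.png",cv2.resize(ctrl.get_image("scene")[130:230,300:420,::-1],None,fx=6,fy=6,interpolation=cv2.INTER_CUBIC))
```

```text
disp t 3.95 pos [0.52   0.2691 0.292 ] F [-1.5 -0.8  4.3] open -0.0002
 tool y ang -1.96 toolz [ 0.002  0.004 -1.   ]
 rot(tool,deg) [ 0.08 -0.21 -0.2 ]
 shift cm in cur tool [-0.02 -0.06  0.2 ]  after turn [-0.02 -0.06  0.2 ]
```

View pics/s4.png

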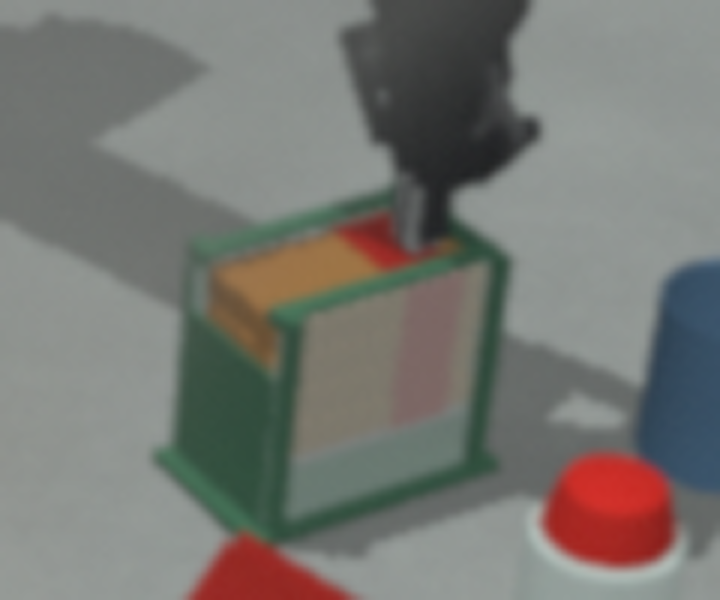

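Call:
jog_arm([
  [[0,0,0.3],[0,0,0]],
  [[-0.5,0,0.1],[0,0,0]],
  [[-0.5,0,0.1],[0,0,0]],
])

```text
t: 4.3
tool_pos: [0.5204, 0.26, 0.2896]
tool_rot: [-2.257, -2.183, -0.014]
contact_force: [-2.1, 2.4, 5.9]
opening: -0.0003
```

Call:
jog_arm([
  [[-0.8,-0.05,0.08],[0,0,0]],
  [[-0.8,0,0.08],[0,0,0]],
  [[-0.8,0,0.08],[0,0,0]],
])

```text
t: 4.6
tool_pos: [0.5198, 0.2363, 0.2894]
tool_rot: [-2.255, -2.182, -0.025]
contact_force: [-0.9, 3.3, 4.9]
opening: -0.0002
```

Run:
```python
from h import *
t=w(D,[(0,-.037,.290)])[0]; go(t,D[2],"disp")
cv2.imwrite("pics/s5.png",cv2.resize(ctrl.get_image("scene")[130:230,300:420,::-1],None,fx=6,fy=6,interpolation=cv2.INTER_CUBIC))
```

```text
disp t 4.6 pos [0.5198 0.2363 0.2894] F [-0.9  3.3  4.9] open -0.0002
 tool y ang -1.89 toolz [ 0.009  0.013 -1.   ]
 rot(tool,deg) [ 0.51 -0.77 -0.13]
 shift cm in cur tool [-4.43 -0.13 -0.12]  after turn [-4.43 -0.14 -0.06]
```

View pics/s5.png

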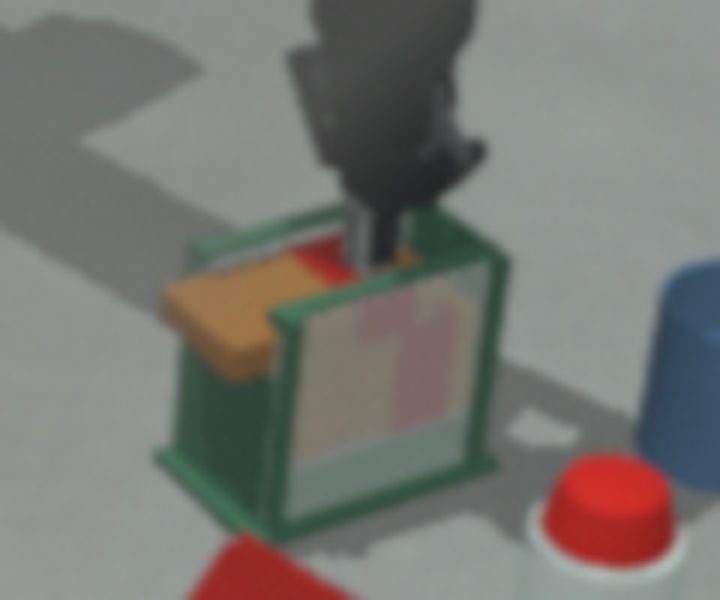

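Call:
jog_arm([
  [[-0.8,-0.05,0.07],[0,0,0]],
  [[-0.8,-0.05,0.07],[0,0,0]],
  [[-0.8,-0.05,0.07],[0,0,0]],
  [[-0.8,0,0.07],[0,0,0]],
  [[-0.8,0,0.07],[0,0,0]],
])

```text
t: 5.15
tool_pos: [0.5179, 0.1951, 0.2891]
tool_rot: [-2.255, -2.181, -0.041]
contact_force: [-0.7, 2.5, 5.5]
opening: 0.0
```

Run:
```python
from h import *
t=w(D,[(0,-.037,.290)])[0]; go(t,D[2],"disp")
cv2.imwrite("pics/s6.png",cv2.resize(ctrl.get_image("scene")[130:230,300:420,::-1],None,fx=6,fy=6,interpolation=cv2.INTER_CUBIC))
```

```text
disp t 5.15 pos [0.5179 0.1951 0.2891] F [-0.7  2.5  5.5] open 0.0
 tool y ang -1.93 toolz [ 0.016  0.021 -1.   ]
 rot(tool,deg) [ 0.88 -1.22 -0.16]
 shift cm in cur tool [-0.3  -0.08 -0.1 ]  after turn [-0.31 -0.08 -0.09]
```

View pics/s6.png

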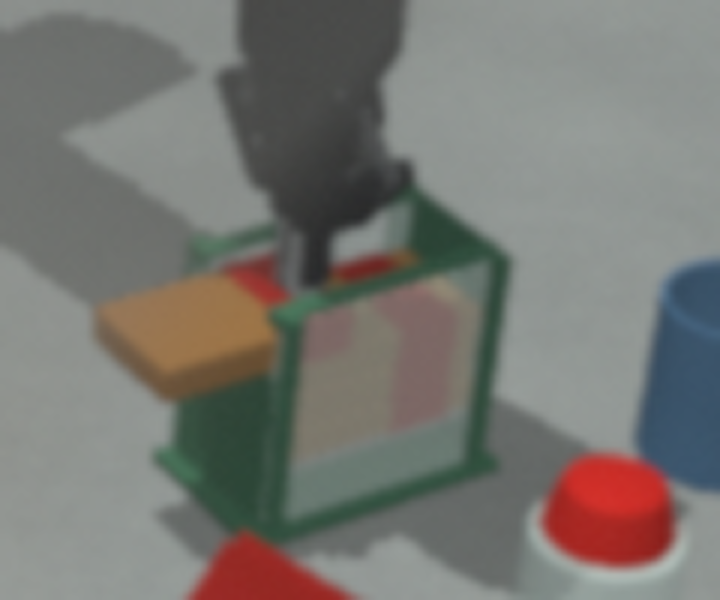

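Call:
jog_arm([
  [[0,0,-1.5],[0,0,0]],
  [[0,0,-1.5],[0,0,0]],
  [[0,0,-1.5],[0.4,-0.6,0]],
  [[-2,0,-0.5],[0.4,-0.6,0]],
  [[-2,0,0],[0,0,0]],
])

```text
t: 5.7
tool_pos: [0.5152, 0.1526, 0.3431]
tool_rot: [2.254, 2.185, -0.003]
contact_force: [0.3, 0.2, -1.2]
opening: 0.0001
```

Run:
```python
from h import *
t=w(D,[(0,-.083,.32)])[0]; go(t,D[2],"disp")
cv2.imwrite("pics/s7.png",cv2.resize(ctrl.get_image("scene")[130:230,300:420,::-1],None,fx=6,fy=6,interpolation=cv2.INTER_CUBIC))
```

```text
disp t 5.7 pos [0.5152 0.1526 0.3431] F [ 0.3  0.2 -1.2] open 0.0001
 tool y ang -1.79 toolz [ 0.    -0.003 -1.   ]
 rot(tool,deg) [ 0.03  0.17 -0.04]
 shift cm in cur tool [-0.65  0.06  2.31]  after turn [-0.66  0.06  2.31]
```

View pics/s7.png

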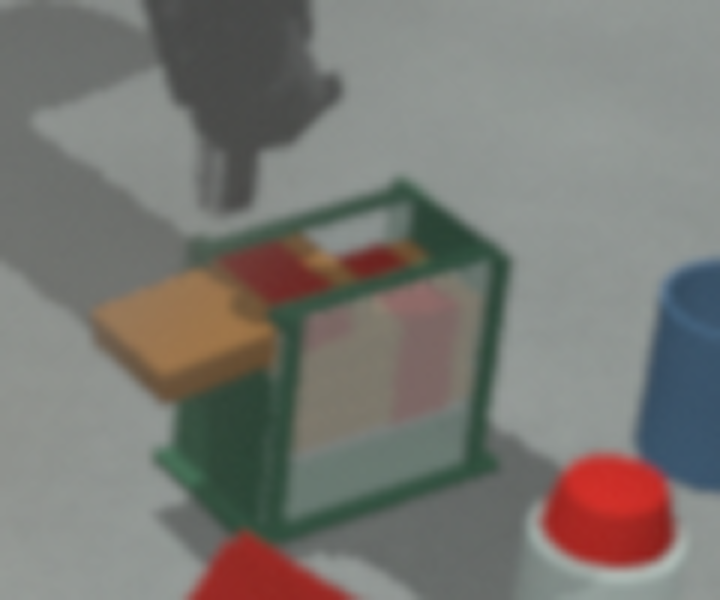

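Call:
jog_arm([
  [[-0.65,0.05,0.5],[0,0,0]],
  [[0,0,0],[0,0,0]],
  [[0,0,0],[0,0,0]],
  [[0,0,0],[0,0,0]],
  [[0,0,0],[0,0,0]],
], fingers=1)

```text
t: 6.25
tool_pos: [0.5155, 0.1441, 0.3386]
tool_rot: [2.256, 2.181, -0.004]
contact_force: [1.0, 0.4, 0.6]
opening: 0.0724
```

Run:
```python
from h import *
t=w(D,[(0,-.083,.266)])[0]; go(t,D[2],"disp")
cv2.imwrite("pics/w8.png",ctrl.get_image("wrist")[:,:,::-1])
```

```text
disp t 6.25 pos [0.5155 0.1441 0.3386] F [1.  0.4 0.6] open 0.0724
 tool y ang -1.92 toolz [ 0.001 -0.004 -1.   ]
 rot(tool,deg) [ 0.06  0.25 -0.16]
 shift cm in cur tool [0.23 0.   7.26]  after turn [0.19 0.01 7.26]
```

View pics/w8.png

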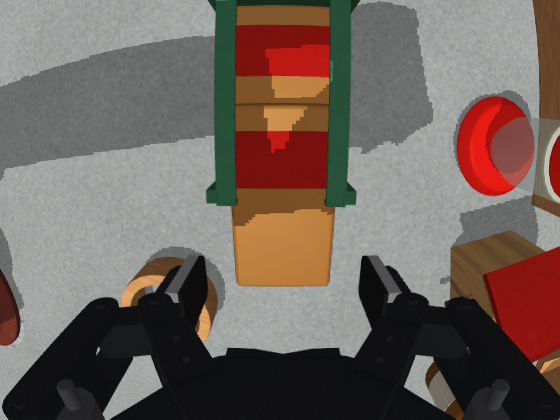

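Call:
jog_arm([
  [[0.2,0,1.5],[0,0,0]],
  [[0,0,2.0],[0,0,0]],
  [[0,0,2.0],[0,0,0]],
  [[0,0,0],[0,0,0]],
])

```text
t: 6.7
tool_pos: [0.5152, 0.1471, 0.2795]
tool_rot: [2.254, 2.183, -0.004]
contact_force: [-0.7, 0.1, -0.3]
opening: 0.0854
```

Run:
```python
from h import *
t=w(D,[(0,-.083,.266)])[0]; go(t,D[2],"disp")
cv2.imwrite("pics/w9.png",ctrl.get_image("wrist")[:,:,::-1])
cv2.imwrite("pics/s9.png",cv2.resize(ctrl.get_image("scene")[130:230,300:420,::-1],None,fx=6,fy=6,interpolation=cv2.INTER_CUBIC))
```

```text
disp t 6.7 pos [0.5152 0.1471 0.2795] F [-0.7  0.1 -0.3] open 0.0854
 tool y ang -1.84 toolz [ 0.001 -0.004 -1.   ]
 rot(tool,deg) [ 0.05  0.22 -0.08]
 shift cm in cur tool [-0.1   0.05  1.35]  after turn [-0.11  0.05  1.35]
```

View pics/w9.png

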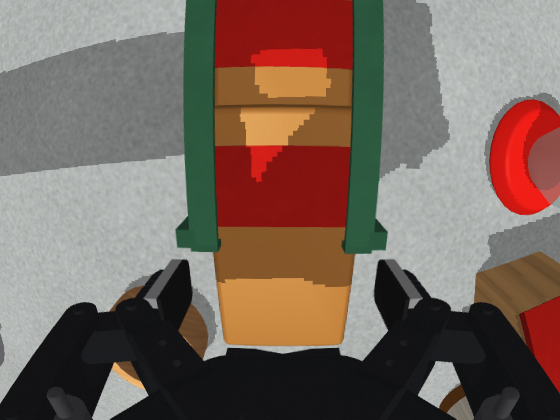

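View pics/s9.png

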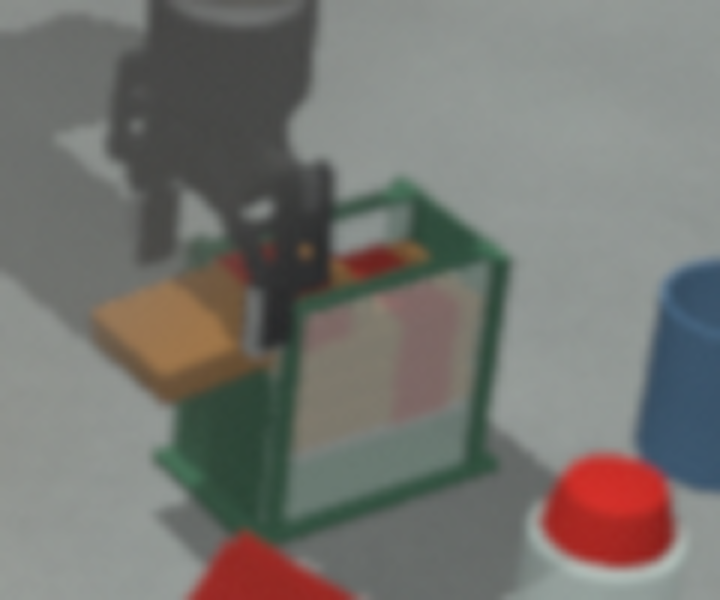

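Call:
jog_arm([
  [[-0.2,0.05,0.8],[0,0,0]],
  [[0,0,0.8],[0,0,0]],
  [[0,0,0],[0,0,0]],
])

```text
t: 7.1
tool_pos: [0.5179, 0.1453, 0.2681]
tool_rot: [2.25, 2.179, 0.009]
contact_force: [-0.7, -0.9, -0.7]
opening: 0.0853
```

Run:
```python
from h import *
t=w(D,[(0,-.085,.266)])[0]; go(t,D[2],"disp")
```

```text
disp t 7.1 pos [0.5179 0.1453 0.2681] F [-0.7 -0.9 -0.7] open 0.0853
 tool y ang -1.83 toolz [ 0.01  -0.003 -1.   ]
 rot(tool,deg) [ 0.59  0.14 -0.07]
 shift cm in cur tool [-0.13 -0.23  0.21]  after turn [-0.13 -0.23  0.21]
```

Call:
jog_arm([
  [[-0.1,-0.25,0.1],[0.6,0,0]],
  [[0,0,0],[0,0,0]],
])

```text
t: 7.3
tool_pos: [0.5155, 0.1443, 0.2675]
tool_rot: [2.256, 2.185, -0.003]
contact_force: [-0.3, 0.1, -0.5]
opening: 0.0856
```

Run:
```python
from h import *
t=w(D,[(0,-.085,.266)])[0]; go(t,D[2],"disp")
```

```text
disp t 7.3 pos [0.5155 0.1443 0.2675] F [-0.3  0.1 -0.5] open 0.0856
 tool y ang -1.84 toolz [-0.    -0.002 -1.   ]
 rot(tool,deg) [-0.01  0.12 -0.08]
 shift cm in cur tool [-0.02  0.01  0.15]  after turn [-0.02  0.01  0.15]
```

Call:
jog_arm([
  [[0,0,0],[0,0,0]],
  [[0,0,0],[0,0,0]],
  [[0,0,0],[0,0,0]],
  [[0,0,0],[0,0,0]],
  [[0,0,0],[0,0,0]],
], fingers=-1, grip_force=50)

```text
t: 7.8
tool_pos: [0.5156, 0.1442, 0.2685]
tool_rot: [2.255, 2.184, -0.001]
contact_force: [-0.4, -0.5, 0.1]
opening: 0.0632
```

Run:
```python
from h import *
t=w(D,[(0,-.085,.266)])[0]; go(t,D[2],"disp")
cv2.imwrite("pics/s10.png",cv2.resize(ctrl.get_image("scene")[130:230,300:420,::-1],None,fx=6,fy=6,interpolation=cv2.INTER_CUBIC))
```

```text
disp t 7.8 pos [0.5156 0.1442 0.2685] F [-0.4 -0.5  0.1] open 0.0632
 tool y ang -1.84 toolz [ 0.001 -0.002 -1.   ]
 rot(tool,deg) [ 0.06  0.13 -0.08]
 shift cm in cur tool [-0.02 -0.01  0.25]  after turn [-0.02 -0.    0.25]
```

View pics/s10.png

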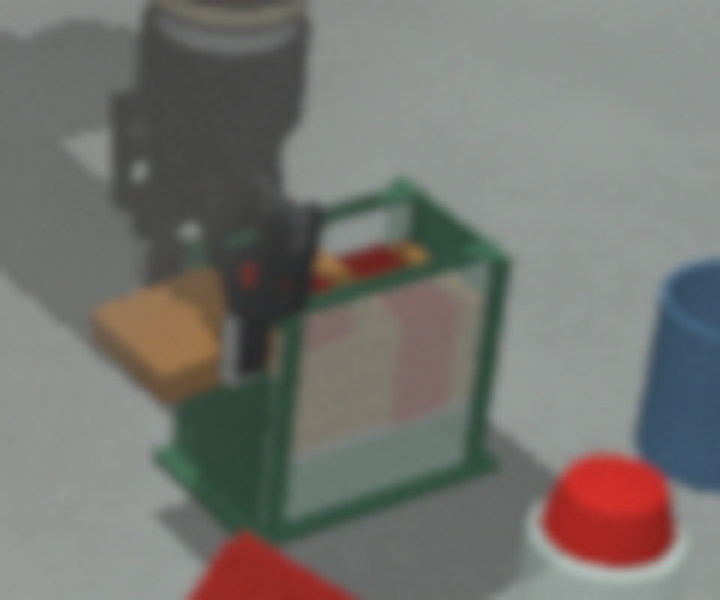

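Call:
jog_arm([
  [[-1.0,0,0.1],[0,0,0]],
  [[-1.0,0,0.1],[0,0,0]],
  [[-1.0,0,0.1],[0,0,0]],
  [[-1.0,0,0.1],[0,0,0]],
])

```text
t: 8.25
tool_pos: [0.5143, 0.1031, 0.2645]
tool_rot: [-2.255, -2.187, -0.005]
contact_force: [-0.9, 3.1, -0.2]
opening: 0.0628
```

Run:
```python
from h import *
t=w(D,[(0,-.16,.266)])[0]; go(t,D[2],"disp")
cv2.imwrite("pics/s11.png",cv2.resize(ctrl.get_image("scene")[130:230,300:420,::-1],None,fx=6,fy=6,interpolation=cv2.INTER_CUBIC))
```

```text
disp t 8.25 pos [0.5143 0.1031 0.2645] F [-0.9  3.1 -0.2] open 0.0628
 tool y ang -1.75 toolz [ 0.002  0.002 -1.   ]
 rot(tool,deg) [ 0.1  -0.13  0.01]
 shift cm in cur tool [-3.4   0.01 -0.16]  after turn [-3.4   0.01 -0.15]
```

View pics/s11.png

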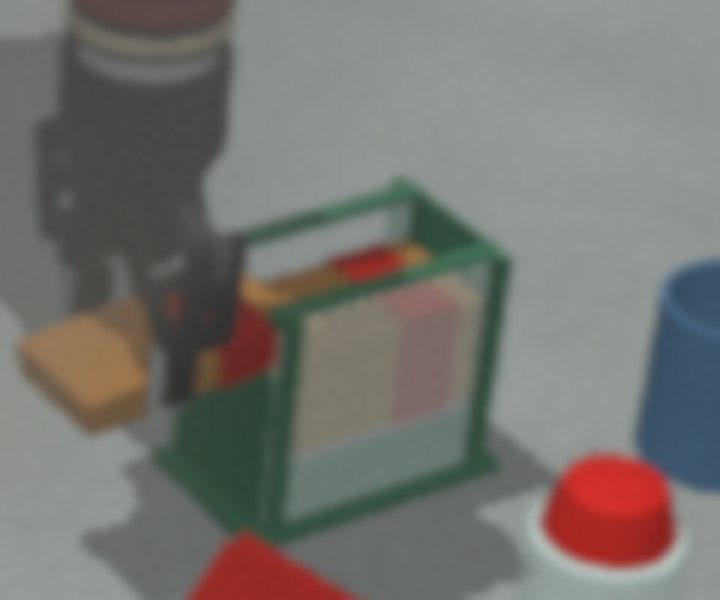

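Call:
jog_arm([
  [[-1.0,0,0.1],[0,0,0]],
  [[-1.0,0,0.1],[0,0,0]],
  [[-1.5,0,0],[0,0,0]],
  [[-2.0,0,0],[0,0,0]],
  [[0,0,-0.5],[0,0,0]],
])

```text
t: 8.8
tool_pos: [0.5112, 0.0406, 0.2649]
tool_rot: [2.256, 2.184, -0.009]
contact_force: [-0.0, 0.5, -1.5]
opening: 0.063
```

Run:
```python
from h import *
t=w(D,[(0,-.16,.266)])[0]; go(t,D[2],"disp")
cv2.imwrite("pics/s12.png",cv2.resize(ctrl.get_image("scene")[130:230,280:420,::-1],None,fx=5.5,fy=5.5,interpolation=cv2.INTER_CUBIC))
cv2.imwrite("pics/w12.png",ctrl.get_image("wrist")[:,:,::-1])
```

```text
disp t 8.8 pos [0.5112 0.0406 0.2649] F [-0.   0.5 -1.5] open 0.063
 tool y ang -1.86 toolz [-0.003 -0.005 -1.   ]
 rot(tool,deg) [-0.16  0.3  -0.1 ]
 shift cm in cur tool [ 2.85  0.12 -0.13]  after turn [ 2.85  0.13 -0.11]
```

View pics/s12.png

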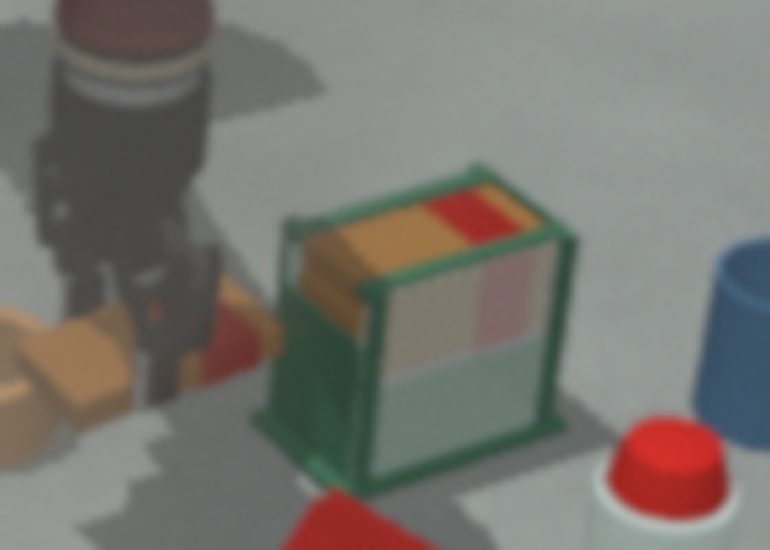

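View pics/w12.png

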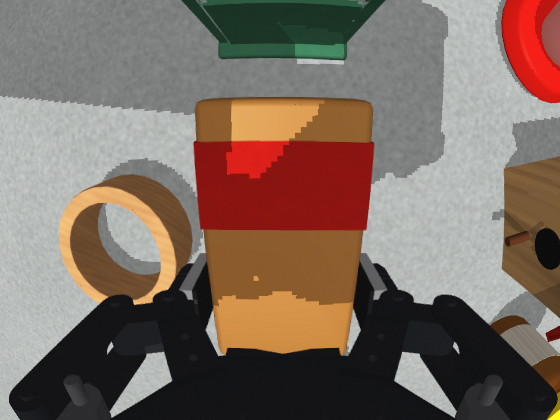

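```bash
cat >> h.py <<'E'
def cakefit(obs_px):
    inf=ctrl.camera_info("wrist"); o,M=yaws(); T=inf['camera_from_world']
    L=np.array([(a,b,-.010) for a in (.060,.0454,.0104) for b in (-.032,.032)]) # tool-like axes: x toward tail, z down
    def pr(p):
        r=R.from_rotvec([0,p[3],0]).as_matrix(); Pt=L@r.T+[p[0],p[1],p[2]]
        return proj(inf,Pt@M.T+o['tool_pos'],True)
    s=least_squares(lambda p:(pr(p)-np.array(obs_px)).ravel(),[.01,0,.155,0.05],loss='soft_l1')
    print('cake in tool x,y,z,pitch(deg)',s.x[:3].round(4),np.degrees(s.x[3]).round(2)); print(s.fun.reshape(-1,2).round(1).tolist())
E
python3 - <<'E'
from h import *
cakefit([(196,101),(373,101),(194,141),(374,141),(200,229),(370,229)])
E
```

```text
cake in tool x,y,z,pitch(deg) [0.0176 0.0016 0.1581] 1.95
[[-1.1, -0.4], [0.9, -0.4], [2.3, -0.4], [-1.5, -0.5], [2.6, 1.6], [-3.7, 1.3]]
```

Run:
```python
from h import *
top=ctrl.camera_info("top");sc=ctrl.camera_info("scene")
def inv(info,px,z):
    K=info['K'];T=info['camera_from_world']
    d=np.array([(px[0]-K[0,2])/K[0,0],-(px[1]-K[1,2])/K[1,1],-1]);d=T[:3,:3].T@d;c=-T[:3,:3].T@T[:3,3];p=c+d*(z-c[2])/d[2]
    v=p[:2]-F[:2];a=F[2];return np.round([np.cos(a)*v[0]+np.sin(a)*v[1],-np.sin(a)*v[0]+np.cos(a)*v[1]],4)
for n,p in [("yel UL",(278,482)),("yel UR",(345,462)),("yel LL",(283,510)),("yel LR",(350,490)),("silver",(280,468)),("silverR",(325,457))]:
    q=crop([p],295,200,6.5)[0]; print(n,[inv(top,q,z) for z in (.02,.04,.059)])
for n,p in [("yel top near R",(275,135)),("top near L",(205,160)),("far R",(262,90)),("far L",(195,122)),("foot",(215,215)),("foot R silver",(290,185))]:
    q=crop([p],170,205,8)[0]; print("sc",n,[inv(sc,q,z) for z in (.02,.04,.059)])
# lid
q=crop([(417,75),(88,148),(105,285),(410,222)],295,200,6.5)
```

```text
yel UL [array([-0.0505,  0.0118]), array([-0.0508,  0.0146]), array([-0.051 ,  0.0172])]
yel UR [array([-0.0488, -0.0181]), array([-0.049 , -0.0148]), array([-0.0493, -0.0117])]
yel LL [array([-0.0625,  0.0127]), array([-0.0625,  0.0155]), array([-0.0626,  0.0181])]
yel LR [array([-0.0607, -0.0171]), array([-0.0608, -0.0139]), array([-0.0608, -0.0108])]
silver [array([-0.045 ,  0.0095]), array([-0.0453,  0.0123]), array([-0.0457,  0.015 ])]
silverR [array([-0.0448, -0.0103]), array([-0.0451, -0.0072]), array([-0.0455, -0.0042])]
sc yel top near R [array([-0.0746,  0.029 ]), array([-0.0521,  0.0141]), array([-0.0307, -0.0001])]
sc top near L [array([-0.0793,  0.0025]), array([-0.0567, -0.0118]), array([-0.0351, -0.0254])]
sc far R [array([-0.0992,  0.0416]), array([-0.0761,  0.0263]), array([-0.0542,  0.0119])]
sc far L [array([-0.0997,  0.013 ]), array([-0.0766, -0.0016]), array([-0.0546, -0.0154])]
sc foot [array([-0.0517, -0.0132]), array([-0.0297, -0.0272]), array([-0.0088, -0.0405])]
sc foot R silver [array([-0.048 ,  0.0156]), array([-0.0261,  0.0009]), array([-0.0052, -0.0129])]
```

Run:
```python
from h import *
t=w(F,[(-.003,-.0176,.33)])[0]; print(t); go(t,F[2],"feed")
```

```text
[ 0.46254015 -0.2277385   0.33      ]
feed t 8.9 pos [0.5119 0.042  0.2665] F [ 0.6 -0.2 -0.3] open 0.0625
 tool y ang -1.8 toolz [ 0.    -0.004 -1.   ]
 rot(tool,deg) [  0.     0.22 -13.85]
 shift cm in cur tool [-27.14  -4.08  -6.25]  after turn [-25.35 -10.46  -6.35]
```

Call:
jog_arm([
  [[-2.0,-0.4,-2.2],[0,0,-3.5]],
  [[-3.4,-0.7,-2.2],[0,0,-3.5]],
  [[-3.4,-0.9,-2.0],[0,0,-3.5]],
  [[-3.4,-1.1,0],[0,0,-3.4]],
  [[-3.4,-1.4,0],[0,0,0]],
  [[-3.4,-1.4,0],[0,0,0]],
  [[-3.2,-1.4,0],[0,0,0]],
  [[-2.0,-1.0,0],[0,0,0]],
])

```text
t: 9.7
tool_pos: [0.4663, -0.2139, 0.3356]
tool_rot: [1.941, 2.46, -0.006]
contact_force: [0.1, 0.4, -0.8]
opening: 0.0628
```

Run:
```python
from h import *
t=w(F,[(-.003,-.0176,.33)])[0]; print(t); go(t,F[2],"feed")
```

```text
[ 0.46254015 -0.2277385   0.33      ]
feed t 9.7 pos [ 0.4663 -0.2139  0.3356] F [ 0.1  0.4 -0.8] open 0.0628
 tool y ang 13.44 toolz [ 0.004 -0.008 -1.   ]
 rot(tool,deg) [0.11 0.49 1.39]
 shift cm in cur tool [-1.25 -0.69  0.57]  after turn [-1.27 -0.66  0.56]
```

Call:
jog_arm([
  [[-1.0,-0.5,0.5],[0.1,0.5,1.3]],
  [[0,0,0],[0,0,0]],
  [[0,0,0],[0,0,0]],
])

```text
t: 10.0
tool_pos: [0.4636, -0.2262, 0.3301]
tool_rot: [-1.979, -2.439, -0.001]
contact_force: [0.4, 0.2, -1.4]
opening: 0.0626
```

Run:
```python
from h import *
t=w(F,[(-.003,-.0176,.33)])[0]; print(t); go(t,F[2],"feed")
cv2.imwrite("pics/w13.png",ctrl.get_image("wrist")[:,:,::-1])
cv2.imwrite("pics/s13.png",cv2.resize(ctrl.get_image("scene")[170:290,140:280,::-1],None,fx=5,fy=5,interpolation=cv2.INTER_CUBIC))
cv2.imwrite("pics/t13.png",cv2.resize(ctrl.get_image("top")[190:300,280:400,::-1],None,fx=5.4,fy=5.4,interpolation=cv2.INTER_CUBIC))
```

```text
[ 0.46254015 -0.2277385   0.33      ]
feed t 10.0 pos [ 0.4636 -0.2262  0.3301] F [ 0.4  0.2 -1.4] open 0.0626
 tool y ang 11.88 toolz [-0.     0.001 -1.   ]
 rot(tool,deg) [-0.   -0.07 -0.17]
 shift cm in cur tool [-0.13 -0.14  0.01]  after turn [-0.13 -0.14  0.01]
```

View pics/w13.png

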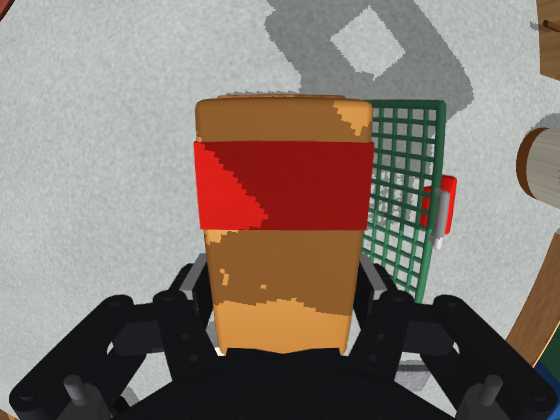

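View pics/s13.png

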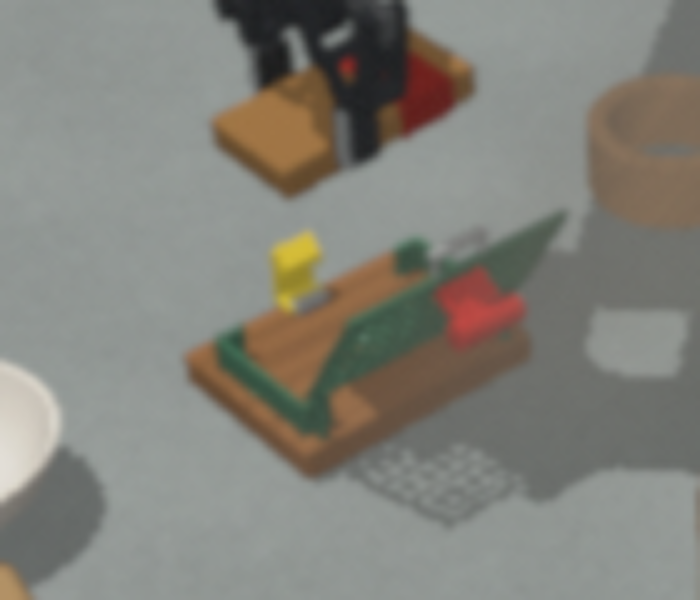

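View pics/t13.png

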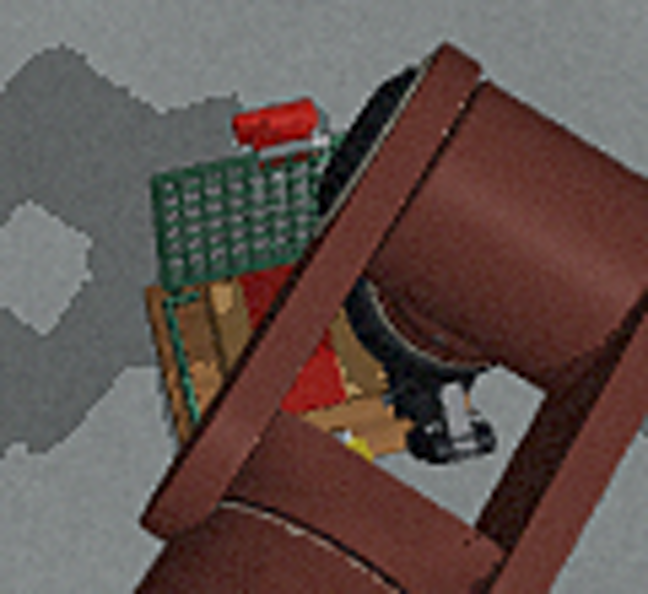

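Run:
```python
from h import *
def draw(img,info,x0,y0,wd,ht,f,out):
    a=cv2.imread(img)[y0:y0+ht,x0:x0+wd]; b=cv2.resize(a,None,fx=f,fy=f,interpolation=cv2.INTER_CUBIC)
    def rect(xa,xb,ya,yb,z,c):
        P=proj(info,w(F,np.array([(xa,ya,z),(xb,ya,z),(xb,yb,z),(xa,yb,z)])))
        P=((P-[x0,y0]+.5)*f-.5); cv2.polylines(b,[(P*16).round().astype(int)],True,c,1,cv2.LINE_AA,4)
    rect(-.056,.056,-.075,.075,0,(255,255,0)); rect(-.056,.056,-.075,.075,.02,(0,255,255)); rect(-.036,.036,-.064,.064,.04,(255,0,255))
    cv2.imwrite(out,b)
draw("pics/top0.png",ctrl.camera_info("top"),295,195,85,90,6.5,"pics/o_t.png")
draw("pics/scene0.png",ctrl.camera_info("scene"),170,205,95,72,8,"pics/o_s.png")
```

```text
(no output)
```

View pics/o_t.png

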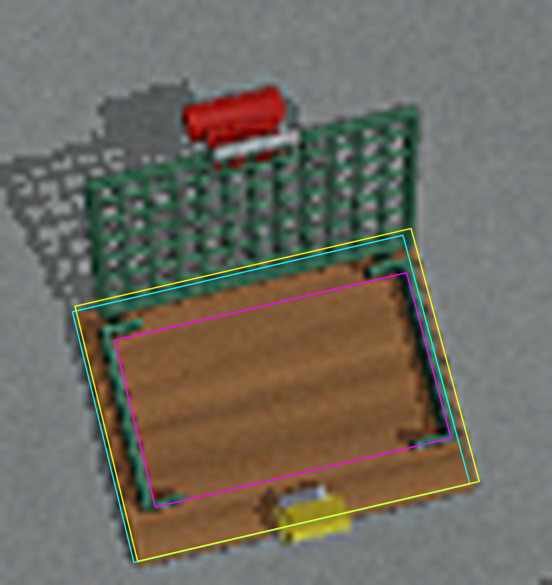

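View pics/o_s.png

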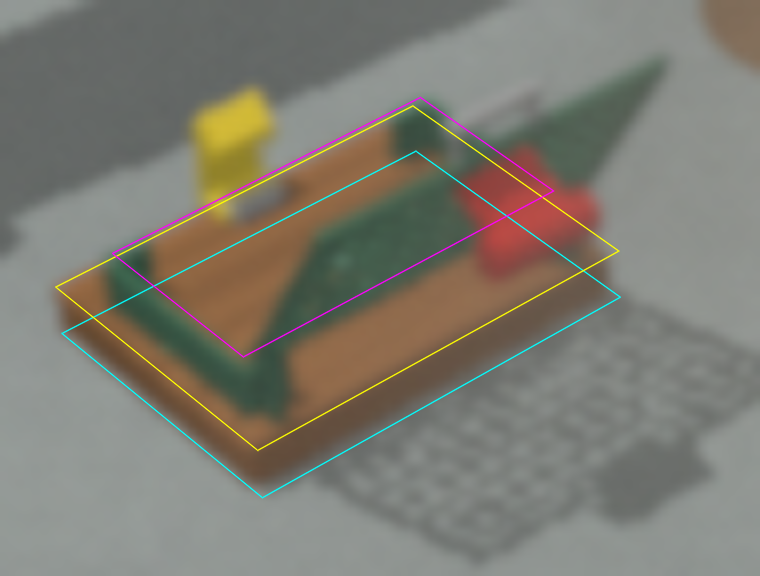

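Call:
jog_arm([
  [[0,-3.5,-0.5],[0,0,0]],
  [[0,-4,-0.5],[0,0,0]],
  [[0,-4,0],[0,0,0]],
  [[-1,-2.5,0],[0,0,0]],
  [[0,0,0],[0,0,0]],
  [[0,0,0],[0,0,0]],
])

```text
t: 10.75
tool_pos: [0.3275, -0.2611, 0.3406]
tool_rot: [1.964, 2.451, 0.001]
contact_force: [0.6, 0.8, -2.2]
opening: 0.0633
```

Run:
```python
from h import *
import pickle
go(w(F,[(-.003,-.0176,.33)])[0],F[2],"feed")
inf=ctrl.camera_info("wrist"); pickle.dump(inf,open("w14.pkl","wb"))
im=ctrl.get_image("wrist")[:,:,::-1]
cv2.imwrite("pics/w14.png",im)
```

```text
feed t 10.75 pos [ 0.3275 -0.2611  0.3406] F [ 0.6  0.8 -2.2] open 0.0633
 tool y ang 12.59 toolz [ 0.001  0.    -1.   ]
 rot(tool,deg) [0.07 0.01 0.54]
 shift cm in cur tool [ 0.31 13.91  1.08]  after turn [ 0.45 13.9   1.06]
```

View pics/w14.png

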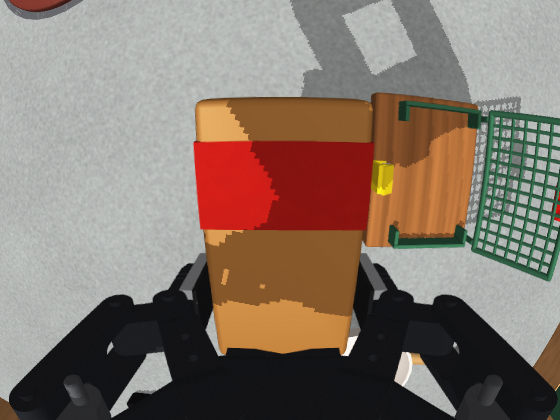

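Good view: the whole feeder is at (370–480, 93–250), with both end walls visible. Enlarging.

Run:
```python
import cv2
a=cv2.imread("pics/w14.png")[85:285,355:560]
cv2.imwrite("pics/w14c.png",cv2.resize(a,None,fx=3.0,fy=3.0,interpolation=cv2.INTER_CUBIC))
cv2.imwrite("pics/w14d.png",cv2.resize(a[0:175,5:135],None,fx=4,fy=4,interpolation=cv2.INTER_CUBIC)[:600])
```

```text
(no output)
```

View pics/w14c.png

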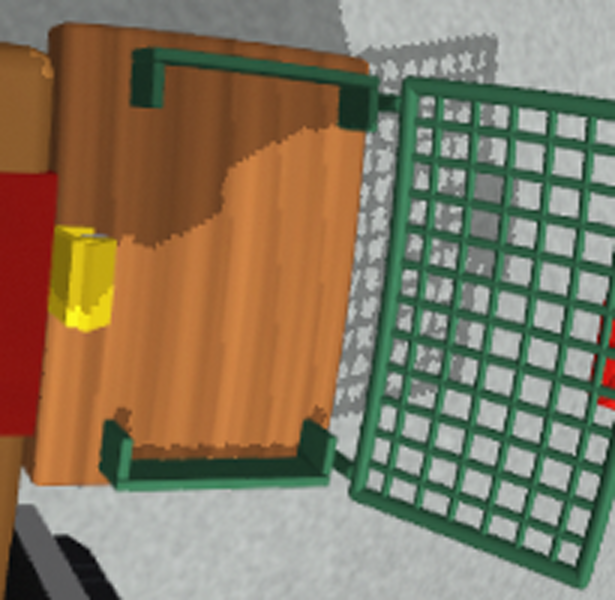

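Run:
```python
import cv2
a=cv2.imread("pics/w14.png")
cv2.imwrite("pics/w14u.png",cv2.resize(a[90:135,365:495],None,fx=6,fy=6,interpolation=cv2.INTER_CUBIC))
cv2.imwrite("pics/w14l.png",cv2.resize(a[215:260,360:490],None,fx=6,fy=6,interpolation=cv2.INTER_CUBIC))
```

```text
(no output)
```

View pics/w14u.png

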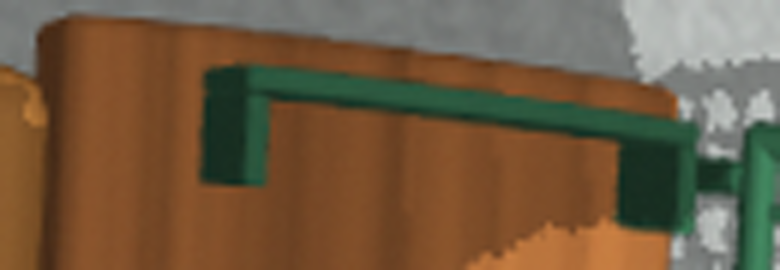

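View pics/w14l.png

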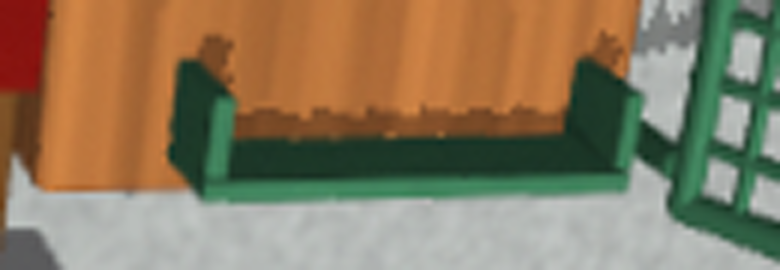

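Run:
```python
from h import *
import pickle
inf=pickle.load(open("w14.pkl","rb"))
t=.004
L=[(-.036-t,.064+t,.04),(-.036,.064,.04),(-.036,.05,.04),(.036+t,.064+t,.04),(.036,.064,.04),(.036,.05,.04)]
px=list(crop([(248,68),(268,100),(265,183),(695,125),(676,142),(675,230)],365,90,6))
L+=[(-.036,-.05,.04),(-.036-t,-.064-t,.04),(-.036,-.064,.04),(.036,-.05,.04),(.036+t,-.064-t,.04),(.036,-.064,.04)]
px+=list(crop([(235,95),(205,200),(230,180),(622,95),(628,190),(613,175)],360,215,6))
s,r=fit([(inf,1,np.array(L),np.array(px))],F); print(s,np.degrees(s[2])); print(r.round(1).tolist())
# allow height offset
def f(p):
    LL=np.array(L);LL[:,2]+=p[3]; return (proj(inf,w(p[:3],LL),True)-np.array(px)).ravel()
s2=least_squares(f,list(F)+[0],loss='soft_l1'); print(s2.x, f(s2.x).reshape(-1,2).round(1).tolist())
```

```text
[ 0.46525215 -0.20956814  0.20766342] 11.898237573317925
[[-0.5, -0.9], [0.2, -1.2], [0.1, 0.9], [0.7, -0.6], [0.3, 0.2], [-0.4, 0.4], [0.5, 0.4], [-0.8, 0.9], [-0.5, 0.2], [0.9, -0.4], [-0.1, 0.5], [-0.0, -0.6]]
[ 0.46596239 -0.20967087  0.20802086 -0.00138272] [[-0.4, -0.4], [0.3, -0.8], [0.2, 1.2], [0.4, -0.3], [0.1, 0.5], [-0.6, 0.6], [0.7, 0.1], [-0.6, 0.6], [-0.3, -0.1], [0.8, -0.6], [-0.2, 0.2], [-0.2, -0.9]]
```

```bash
sed -i 's/F=np.array(.*$/F=np.array([0.4655,-0.2096,0.2078])/' h.py
python3 - <<'E'
from h import *
cakefit([(196,101),(373,101),(194,141),(374,141),(200,229),(370,229)])
t=w(F,[(-.002,-.0176,.30)])[0]; print(t); go(t,F[2],"feed")
E
```

```text
cake in tool x,y,z,pitch(deg) [0.0174 0.0016 0.1581] 1.95
[[-1.1, -0.4], [0.9, -0.4], [2.3, -0.4], [-1.5, -0.5], [2.6, 1.6], [-3.7, 1.3]]
[ 0.46717404 -0.22723399  0.3       ]
feed t 10.8 pos [ 0.3278 -0.2611  0.3406] F [ 0.8  0.2 -1. ] open 0.0631
 tool y ang 12.63 toolz [ 0.001 -0.    -1.   ]
 rot(tool,deg) [0.05 0.01 0.73]
 shift cm in cur tool [ 0.25 14.34  4.08]  after turn [ 0.44 14.34  4.06]
```

Call:
jog_arm([
  [[0,4,0],[0,0,0.7]],
  [[0.2,4,0.5],[0,0,0]],
  [[0.1,4,1.0],[0,0,0]],
  [[0,2.1,1.5],[0,0,0]],
  [[0,0,1.0],[0,0,0]],
  [[0,0,0],[0,0,0]],
])

```text
t: 11.4
tool_pos: [0.4755, -0.2226, 0.2998]
tool_rot: [1.967, 2.445, 0.002]
contact_force: [0.1, -0.1, -1.9]
opening: 0.0624
```

Run:
```python
from h import *
t=w(F,[(-.002,-.0176,.23)])[0]; print(t); go(t,F[2],"feed")
```

```text
[ 0.46717404 -0.22723399  0.23      ]
feed t 11.4 pos [ 0.4755 -0.2226  0.2998] F [ 0.1 -0.1 -1.9] open 0.0624
 tool y ang 12.37 toolz [ 0.003 -0.001 -1.   ]
 rot(tool,deg) [0.16 0.11 0.47]
 shift cm in cur tool [-0.26 -0.94  6.98]  after turn [-0.28 -0.91  6.98]
```

Call:
jog_arm([
  [[-0.3,-0.9,0.5],[0.2,0.1,0.5]],
  [[0,0,2],[0,0,0]],
  [[0,0,2],[0,0,0]],
  [[0,0,1.5],[0,0,0]],
  [[0,0,0],[0,0,0]],
])

```text
t: 11.9
tool_pos: [0.4636, -0.2292, 0.2397]
tool_rot: [1.983, 2.434, -0.004]
contact_force: [-0.4, 0.2, -1.3]
opening: 0.0631
```

Run:
```python
from h import *
t=w(F,[(-.002,-.0176,.193)])[0]; print(t); go(t,F[2],"feed")
cv2.imwrite("pics/w15.png",ctrl.get_image("wrist")[:,:,::-1])
cv2.imwrite("pics/s15.png",cv2.resize(ctrl.get_image("scene")[170:290,140:280,::-1],None,fx=5,fy=5,interpolation=cv2.INTER_CUBIC))
```

```text
[ 0.46717404 -0.22723399  0.193     ]
feed t 11.9 pos [ 0.4636 -0.2292  0.2397] F [-0.4  0.2 -1.3] open 0.0631
 tool y ang 11.67 toolz [-0.    -0.003 -1.   ]
 rot(tool,deg) [-0.05  0.16 -0.24]
 shift cm in cur tool [0.13 0.4  4.66]  after turn [0.12 0.39 4.67]
```

View pics/w15.png

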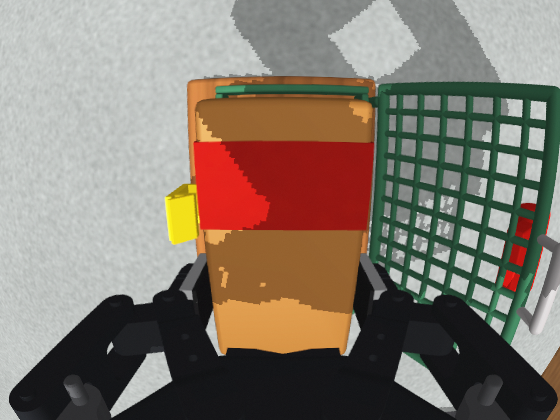

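View pics/s15.png

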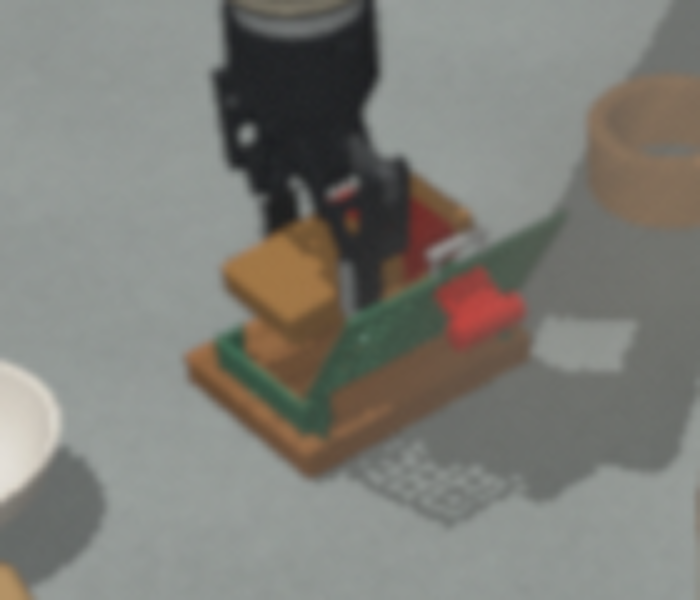

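Run:
```python
from h import *
im=cv2.imread("pics/w15.png"); inf=ctrl.camera_info("wrist")
for P,c in [([(-.036,.05,.04),(-.036,.064,.04),(.036,.064,.04),(.036,.05,.04)],(255,0,255)),([(-.04,.068,.04),(.04,.068,.04)],(255,255,0)),([(-.056,-.02,.02),(-.056,.075,.02),(.056,.075,.02)],(0,255,255))]:
    q=proj(inf,w(F,np.array(P)),True); print(q.round(1).tolist()); cv2.polylines(im,[q.round().astype(int)],False,c,1)
cv2.imwrite("pics/w15o.png",cv2.resize(im[60:280,150:430],None,fx=2.7,fy=2.7,interpolation=cv2.INTER_CUBIC))
```

```text
[[220.2, 117.7], [219.7, 91.5], [357.3, 91.4], [357.0, 117.5]]
[[212.1, 84.4], [364.6, 84.4]]
[[200.5, 230.5], [192.8, 77.6], [382.1, 77.5]]
```

View pics/w15o.png

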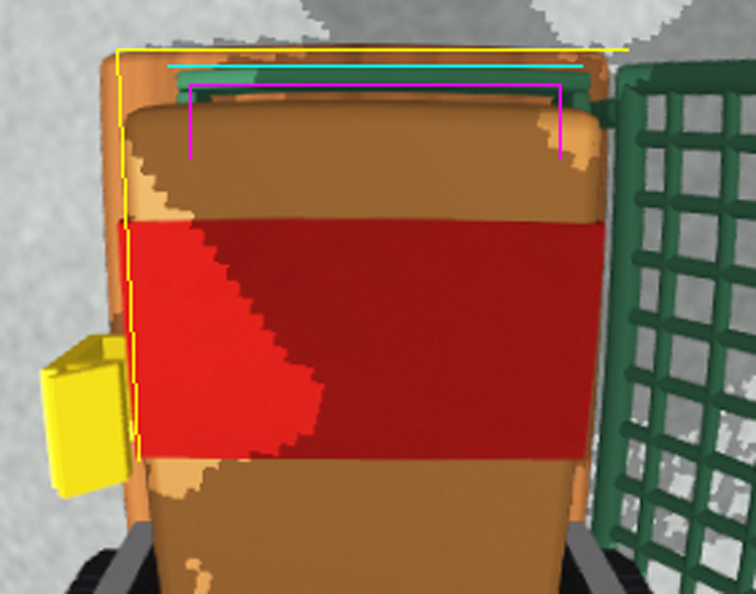

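Call:
jog_arm([
  [[0.05,0.38,0],[0,0,0]],
  [[0,0,1.2],[0,0,0]],
  [[0,0,0.8],[0,0,0]],
  [[0,0,0],[0,0,0]],
])

```text
t: 12.4
tool_pos: [0.4698, -0.2295, 0.2241]
tool_rot: [1.976, 2.426, -0.002]
contact_force: [-0.3, 0.3, -2.2]
opening: 0.0625
```

Run:
```python
from h import *
t=w(F,[(-.002,-.0176,.193)])[0]; print(t); go(t,F[2],"feed")
cv2.imwrite("pics/w16.png",cv2.resize(ctrl.get_image("wrist")[60:280,150:430,::-1],None,fx=2.7,fy=2.7,interpolation=cv2.INTER_CUBIC))
```

```text
[ 0.46717404 -0.22723399  0.193     ]
feed t 12.4 pos [ 0.4698 -0.2295  0.2241] F [-0.3  0.3 -2.2] open 0.0625
 tool y ang 11.67 toolz [ 0.009 -0.009 -1.   ]
 rot(tool,deg) [ 0.39  0.6  -0.24]
 shift cm in cur tool [ 0.31 -0.24  3.11]  after turn [ 0.28 -0.21  3.11]
```

View pics/w16.png

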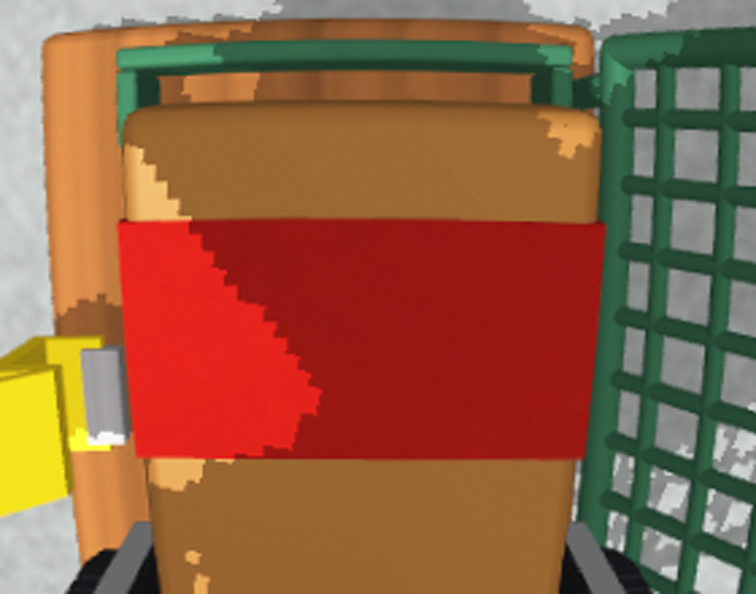

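Call:
jog_arm([
  [[0.25,-0.2,0],[0.4,0.6,-0.2]],
  [[0,0,0],[0,0,0]],
  [[0,0,0],[0,0,0]],
])

```text
t: 12.75
tool_pos: [0.4674, -0.2273, 0.2246]
tool_rot: [-1.979, -2.439, 0.0]
contact_force: [0.1, -0.5, -0.7]
opening: 0.0627
```

Run:
```python
from h import *
t=w(F,[(-.002,-.0176,.193)])[0]; print(t); go(t,F[2],"feed")
cv2.imwrite("pics/w17.png",cv2.resize(ctrl.get_image("wrist")[60:280,150:430,::-1],None,fx=2.7,fy=2.7,interpolation=cv2.INTER_CUBIC))
```

```text
[ 0.46717404 -0.22723399  0.193     ]
feed t 12.75 pos [ 0.4674 -0.2273  0.2246] F [ 0.1 -0.5 -0.7] open 0.0627
 tool y ang 11.9 toolz [-0.001  0.    -1.   ]
 rot(tool,deg) [-0.03 -0.03 -0.  ]
 shift cm in cur tool [ 0.01 -0.02  3.16]  after turn [ 0.01 -0.02  3.16]
```

View pics/w17.png

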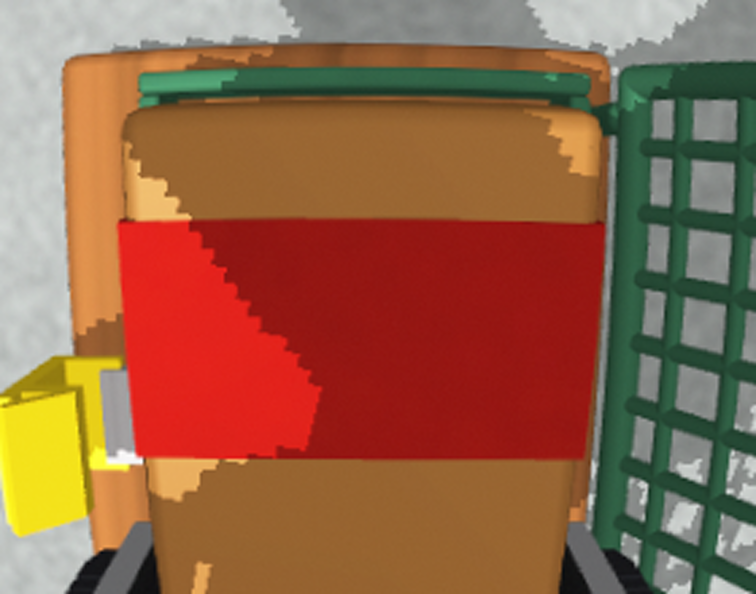

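Call:
jog_arm([
  [[0,0,1.0],[0,0,0]],
  [[0,0,0.8],[0,0,0]],
  [[0,0,0],[0,0,0]],
  [[0,0,0],[0,0,0]],
])

```text
t: 13.2
tool_pos: [0.4674, -0.2289, 0.2085]
tool_rot: [-1.977, -2.44, 0.008]
contact_force: [-1.0, -0.1, -0.0]
opening: 0.063
```

Run:
```python
from h import *
t=w(F,[(-.002,-.0176,.193)])[0]; print(t); go(t,F[2],"feed")
cv2.imwrite("pics/w18.png",cv2.resize(ctrl.get_image("wrist")[60:280,150:430,::-1],None,fx=2.7,fy=2.7,interpolation=cv2.INTER_CUBIC))
cv2.imwrite("pics/s18.png",cv2.resize(ctrl.get_image("scene")[170:290,140:280,::-1],None,fx=5,fy=5,interpolation=cv2.INTER_CUBIC))
```

```text
[ 0.46717404 -0.22723399  0.193     ]
feed t 13.2 pos [ 0.4674 -0.2289  0.2085] F [-1.  -0.1 -0. ] open 0.063
 tool y ang 11.96 toolz [-0.004 -0.003 -1.   ]
 rot(tool,deg) [-0.27  0.12  0.06]
 shift cm in cur tool [0.17 0.02 1.55]  after turn [0.17 0.01 1.55]
```

View pics/w18.png

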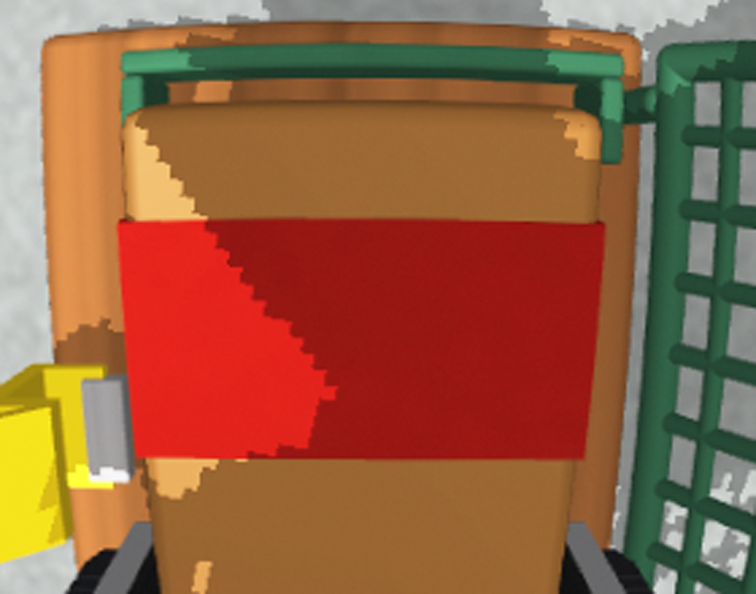

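View pics/s18.png

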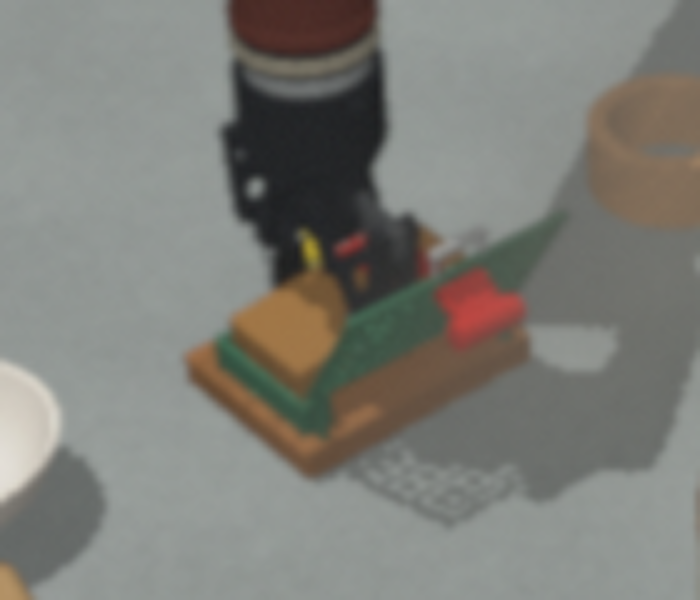

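Call:
jog_arm([
  [[0.15,0.05,0.3],[-0.2,0.1,0]],
  [[0,0,0.5],[0,0,0]],
  [[0,0,0.2],[0,0,0]],
  [[0,0,0],[0,0,0]],
])

```text
t: 13.7
tool_pos: [0.4672, -0.2303, 0.2038]
tool_rot: [-1.974, -2.441, 0.017]
contact_force: [-0.4, 0.2, -0.8]
opening: 0.0626
```

Run:
```python
from h import *
t=w(F,[(-.002,-.0176,.193)])[0]; print(t); go(t,F[2],"feed")
cv2.imwrite("pics/w19.png",cv2.resize(ctrl.get_image("wrist")[60:280,150:430,::-1],None,fx=2.7,fy=2.7,interpolation=cv2.INTER_CUBIC))
```

```text
[ 0.46717404 -0.22723399  0.193     ]
feed t 13.7 pos [ 0.4672 -0.2303  0.2038] F [-0.4  0.2 -0.8] open 0.0626
 tool y ang 12.07 toolz [-0.009 -0.007 -1.   ]
 rot(tool,deg) [-0.57  0.29  0.17]
 shift cm in cur tool [0.31 0.07 1.08]  after turn [0.3  0.06 1.08]
```

View pics/w19.png

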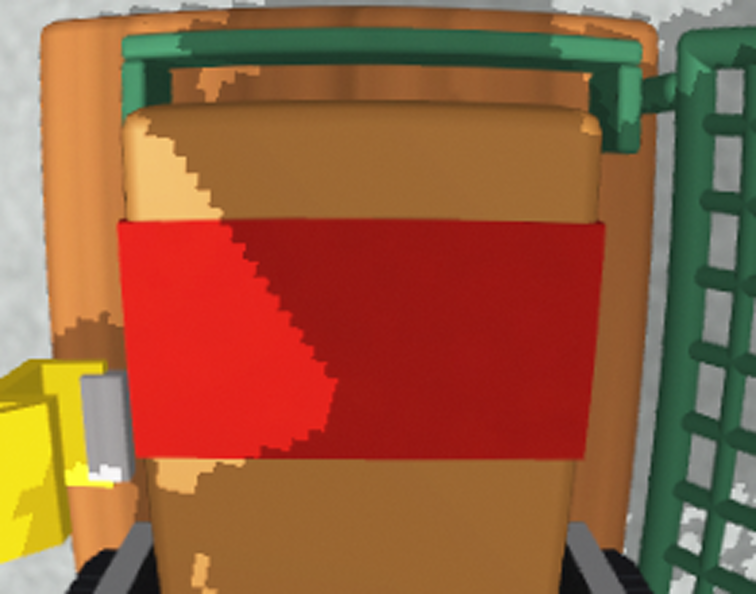

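Call:
jog_arm([
  [[0.3,0.05,-0.1],[-0.6,0.3,0.1]],
  [[0,0,0],[0,0,0]],
  [[0,0,0],[0,0,0]],
])

```text
t: 14.05
tool_pos: [0.4657, -0.2273, 0.2025]
tool_rot: [-1.976, -2.439, 0.005]
contact_force: [-1.4, -0.7, -0.2]
opening: 0.0628
```

```bash
cat >> h.py <<'E'
def cakeloc():
    o,M=yaws(); c=o['tool_pos']+M@[.0174,.0008,.158]; v=c[:2]-F[:2];a=F[2]
    print('cake in feeder',np.round([np.cos(a)*v[0]+np.sin(a)*v[1],-np.sin(a)*v[0]+np.cos(a)*v[1],c[2]],4))
E
python3 - <<'E'
from h import *
t=w(F,[(-.002,-.0176,.193)])[0]; go(t,F[2],"feed"); cakeloc()
E
```

```text
feed t 14.05 pos [ 0.4657 -0.2273  0.2025] F [-1.4 -0.7 -0.2] open 0.0628
 tool y ang 11.97 toolz [-0.004 -0.001 -1.   ]
 rot(tool,deg) [-0.24 -0.01  0.06]
 shift cm in cur tool [-0.02  0.15  0.95]  after turn [-0.02  0.15  0.95]
cake in feeder [-0.0034  0.      0.0445]
```

Call:
jog_arm([
  [[0,0.15,0],[-0.3,0,0]],
  [[0.05,0,0.5],[-0.1,0.1,0]],
  [[0.05,0,0.4],[-0.1,0.1,0]],
  [[0,0,0],[0,0,0]],
])

```text
t: 14.45
tool_pos: [0.4658, -0.2268, 0.1939]
tool_rot: [-1.972, -2.439, 0.001]
contact_force: [-1.4, -0.5, 1.3]
opening: 0.0627
```

Run:
```python
from h import *
t=w(F,[(-.002,-.0176,.193)])[0]; go(t,F[2],"feed"); cakeloc()
```

```text
feed t 14.45 pos [ 0.4658 -0.2268  0.1939] F [-1.4 -0.5  1.3] open 0.0627
 tool y ang 12.09 toolz [-0.004  0.002 -1.   ]
 rot(tool,deg) [-0.22 -0.19  0.18]
 shift cm in cur tool [-0.07  0.13  0.09]  after turn [-0.07  0.13  0.09]
cake in feeder [-0.0031  0.001   0.036 ]
```

Run:
```python
from h import *
cv2.imwrite("pics/w20.png",cv2.resize(ctrl.get_image("wrist")[60:280,150:430,::-1],None,fx=2.7,fy=2.7,interpolation=cv2.INTER_CUBIC))
cv2.imwrite("pics/s20.png",cv2.resize(ctrl.get_image("scene")[170:290,140:280,::-1],None,fx=5,fy=5,interpolation=cv2.INTER_CUBIC))
```

```text
(no output)
```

View pics/w20.png

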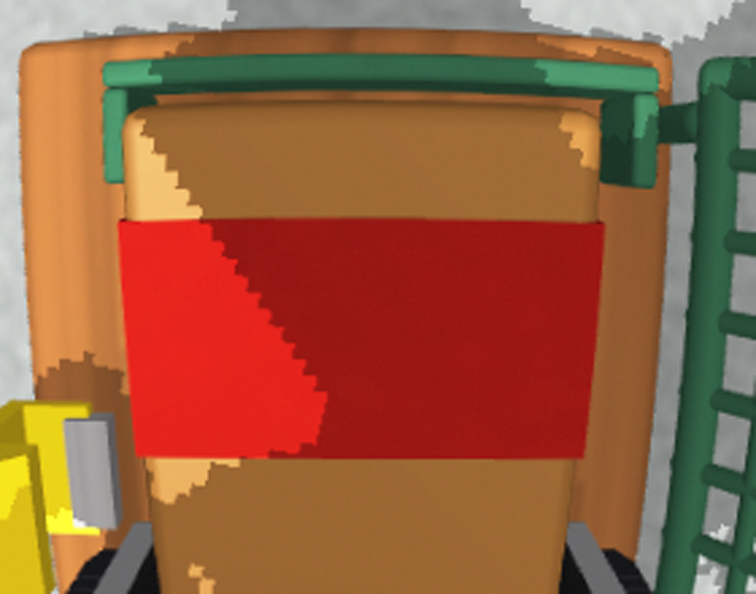

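View pics/s20.png

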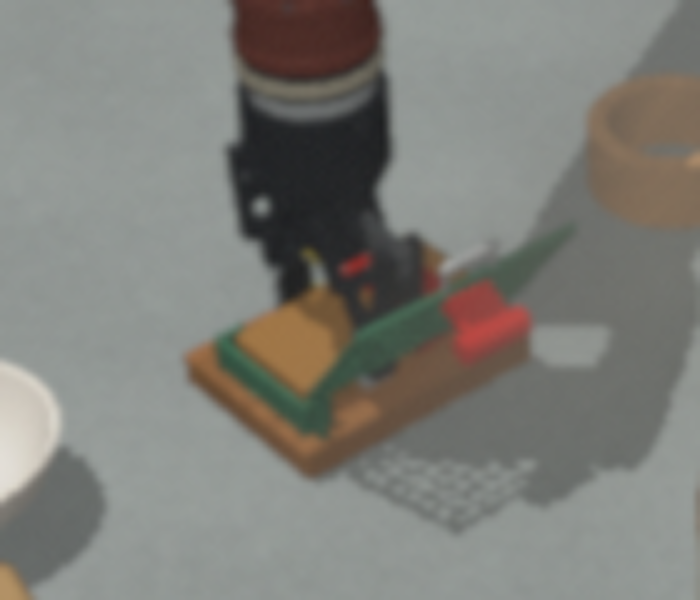

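Call:
jog_arm([
  [[0,0.2,0],[-0.1,-0.1,0]],
  [[0,0,0.3],[0,0,0]],
  [[0,0,0],[0,0,0]],
])

```text
t: 14.85
tool_pos: [0.4669, -0.2269, 0.193]
tool_rot: [-1.967, -2.439, 0.011]
contact_force: [-3.1, -2.0, -1.8]
opening: 0.0631
```

Run:
```python
from h import *
t=w(F,[(-.002,-.0176,.19)])[0]; go(t,F[2],"feed"); cakeloc()
cv2.imwrite("pics/w21.png",cv2.resize(ctrl.get_image("wrist")[60:280,150:430,::-1],None,fx=2.7,fy=2.7,interpolation=cv2.INTER_CUBIC))
```

```text
feed t 14.85 pos [ 0.4669 -0.2269  0.193 ] F [-3.1 -2.  -1.8] open 0.0631
 tool y ang 12.22 toolz [-0.011  0.    -1.   ]
 rot(tool,deg) [-0.61 -0.13  0.31]
 shift cm in cur tool [-0.04  0.03  0.3 ]  after turn [-0.04  0.02  0.3 ]
cake in feeder [-0.0032  0.0006  0.0351]
```

View pics/w21.png

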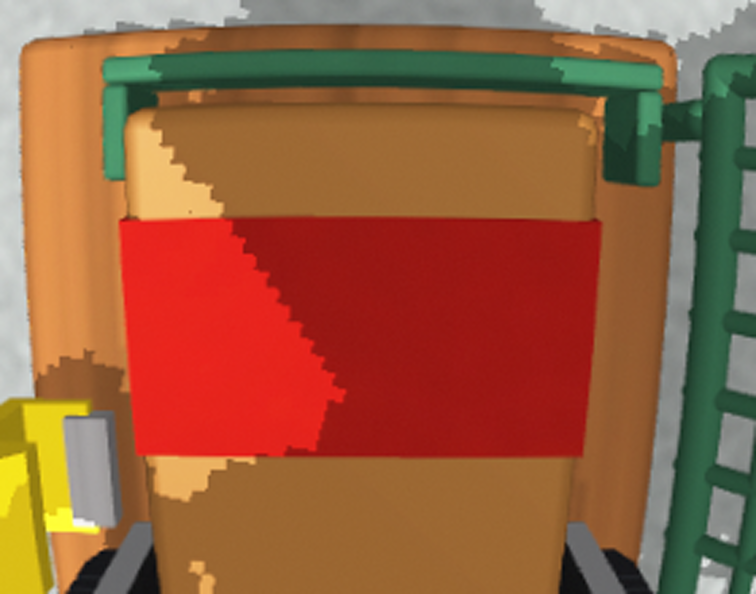

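Call:
jog_arm([
  [[0,0,0.1],[0,0,0]],
  [[0,0,0],[0,0,0]],
  [[0,0,0],[0,0,0]],
], fingers=0.62)

```text
t: 15.2
tool_pos: [0.4651, -0.2273, 0.1912]
tool_rot: [-1.964, -2.434, 0.018]
contact_force: [-3.4, -0.9, 1.4]
opening: 0.0691
```

Run:
```python
from h import *
t=w(F,[(-.002,-.0176,.19)])[0]; go(t,F[2],"feed"); cakeloc()
cv2.imwrite("pics/w22.png",cv2.resize(ctrl.get_image("wrist")[60:280,150:430,::-1],None,fx=2.7,fy=2.7,interpolation=cv2.INTER_CUBIC))
cv2.imwrite("pics/s22.png",cv2.resize(ctrl.get_image("scene")[170:290,140:280,::-1],None,fx=5,fy=5,interpolation=cv2.INTER_CUBIC))
```

```text
feed t 15.2 pos [ 0.4651 -0.2273  0.1912] F [-3.4 -0.9  1.4] open 0.0691
 tool y ang 12.19 toolz [-0.018 -0.    -1.   ]
 rot(tool,deg) [-1.02 -0.19  0.28]
 shift cm in cur tool [-0.04  0.2   0.11]  after turn [-0.04  0.2   0.12]
cake in feeder [-0.0061  0.0007  0.0332]
```

View pics/w22.png

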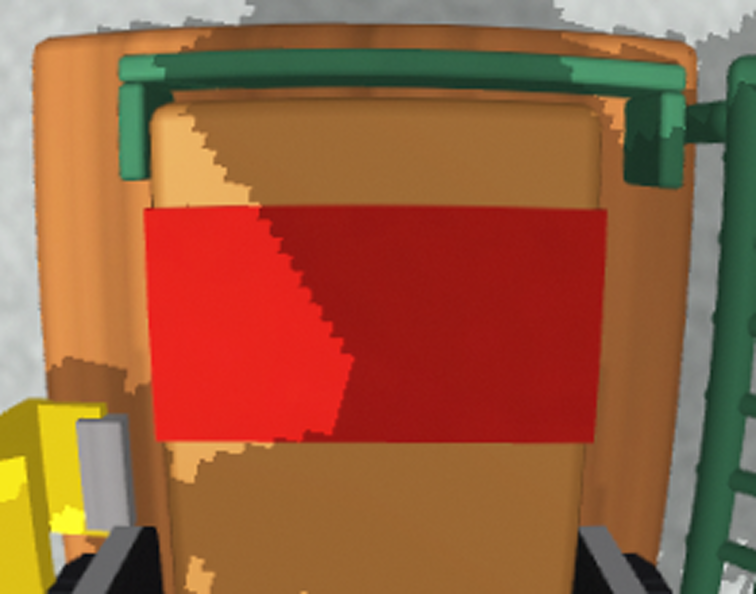

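View pics/s22.png

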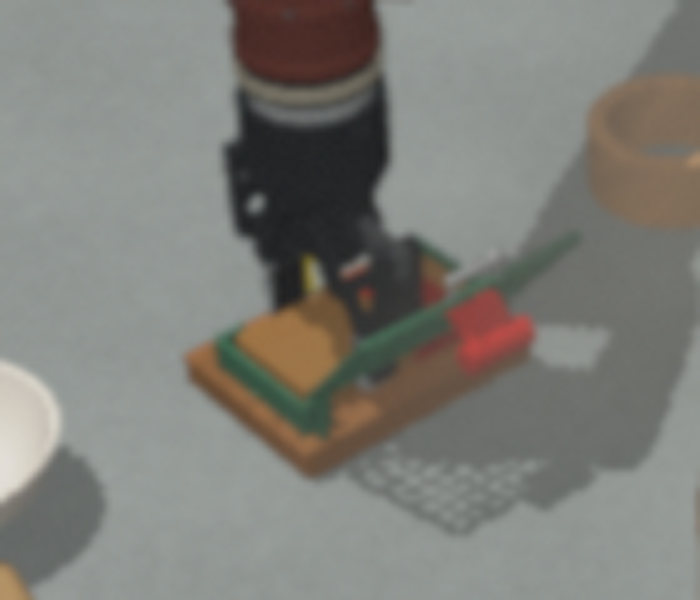

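Call:
jog_arm([
  [[0,0.1,0],[0,0,0]],
  [[0,0,-0.2],[0,0,0]],
  [[0,0,-0.3],[0,0,0]],
], fingers=0.74)

```text
t: 15.6
tool_pos: [0.4637, -0.2271, 0.1925]
tool_rot: [-1.96, -2.429, 0.027]
contact_force: [2.3, 0.5, -6.4]
opening: 0.0742
```

Run:
```python
from h import *
t=w(F,[(-.002,-.0176,.19)])[0]; go(t,F[2],"feed"); cakeloc()
cv2.imwrite("pics/w23.png",cv2.resize(ctrl.get_image("wrist")[60:280,150:430,::-1],None,fx=2.7,fy=2.7,interpolation=cv2.INTER_CUBIC))
```

```text
feed t 15.6 pos [ 0.4637 -0.2271  0.1925] F [ 2.3  0.5 -6.4] open 0.0742
 tool y ang 12.19 toolz [-0.027 -0.001 -1.   ]
 rot(tool,deg) [-1.5  -0.26  0.29]
 shift cm in cur tool [-0.09  0.34  0.24]  after turn [-0.09  0.34  0.25]
cake in feeder [-0.0088  0.0014  0.0347]
```

View pics/w23.png

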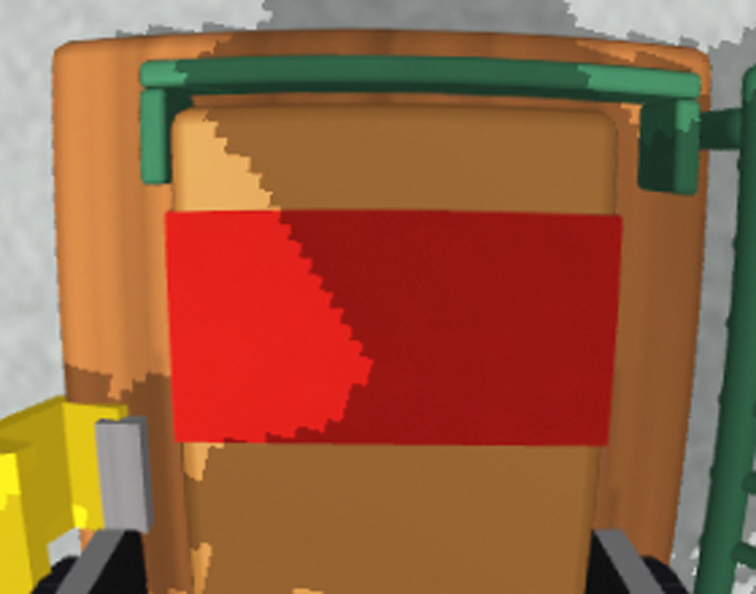

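Call:
jog_arm([
  [[0,0.2,0],[-0.4,0,0]],
  [[0,0.1,0],[-0.4,0,0]],
], fingers=0.68)

```text
t: 15.85
tool_pos: [0.4652, -0.2268, 0.1931]
tool_rot: [-1.958, -2.432, 0.023]
contact_force: [-14.5, -5.5, 4.5]
opening: 0.0718
```

Run:
```python
from h import *
t=w(F,[(-.002,-.0176,.19)])[0]; go(t,F[2],"feed"); cakeloc()
im=ctrl.get_image("wrist")[:,:,::-1]
cv2.imwrite("pics/w24.png",im)
```

```text
feed t 15.85 pos [ 0.4652 -0.2268  0.1931] F [-14.5  -5.5   4.5] open 0.0718
 tool y ang 12.35 toolz [-0.024  0.001 -1.   ]
 rot(tool,deg) [-1.34 -0.33  0.44]
 shift cm in cur tool [-0.09  0.19  0.31]  after turn [-0.08  0.18  0.31]
cake in feeder [-0.0069  0.0015  0.0352]
```

View pics/w24.png

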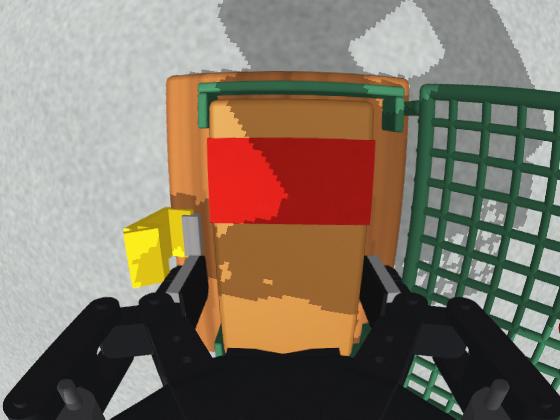

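Call:
jog_arm([
  [[0,0,-0.5],[0,0,0]],
  [[0,0,-0.4],[0,0,0]],
])

```text
t: 16.1
tool_pos: [0.4649, -0.2264, 0.2015]
tool_rot: [-1.956, -2.431, 0.022]
contact_force: [-0.5, -0.1, -2.1]
opening: 0.0717
```

Run:
```python
from h import *
t=w(F,[(-.002,-.0176,.19)])[0]; go(t,F[2],"feed"); cakeloc()
im=ctrl.get_image("wrist")[:,:,::-1]
cv2.imwrite("pics/w25.png",im)
cv2.imwrite("pics/s25.png",cv2.resize(ctrl.get_image("scene")[170:290,140:280,::-1],None,fx=5,fy=5,interpolation=cv2.INTER_CUBIC))
```

```text
feed t 16.1 pos [ 0.4649 -0.2264  0.2015] F [-0.5 -0.1 -2.1] open 0.0717
 tool y ang 12.35 toolz [-0.026  0.002 -1.   ]
 rot(tool,deg) [-1.41 -0.44  0.44]
 shift cm in cur tool [-0.13  0.23  1.14]  after turn [-0.12  0.2   1.15]
cake in feeder [-0.0073  0.0023  0.0437]
```

View pics/w25.png

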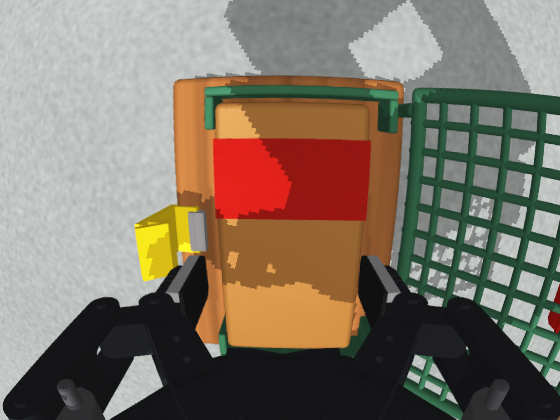

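View pics/s25.png

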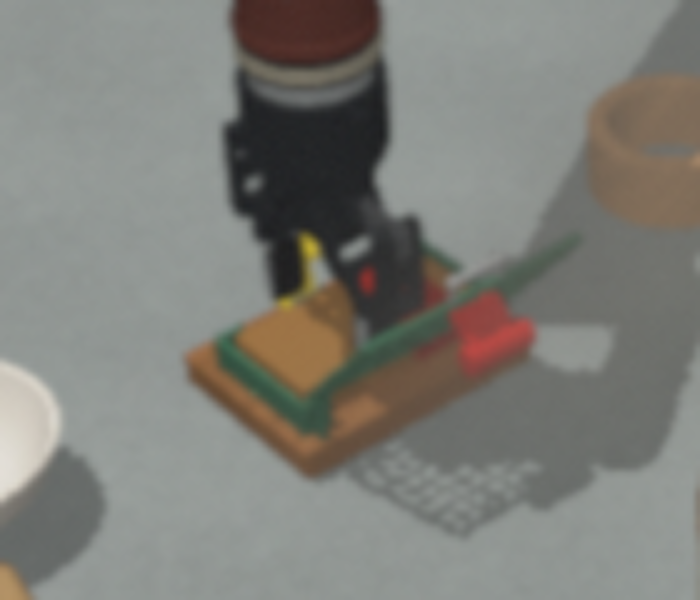

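Call:
jog_arm([
  [[0,0,-1],[0,0,0]],
  [[0,0,-2],[-0.5,0,0]],
  [[0,0,-3],[-0.5,0,0]],
  [[0,0,-4],[-0.4,-0.4,0.4]],
  [[0,0,-2],[0,0,0]],
  [[0,0,0],[0,0,0]],
])

```text
t: 16.8
tool_pos: [0.4695, -0.2265, 0.3341]
tool_rot: [1.967, 2.432, 0.01]
contact_force: [0.4, 0.0, 0.5]
opening: 0.0718
```

Run:
```python
from h import *
import pickle
t=w(F,[(.13,0,.32)])[0]; go(t,F[2],"feed")
inf=ctrl.camera_info("wrist"); pickle.dump(inf,open("w26.pkl","wb"))
im=ctrl.get_image("wrist")[:,:,::-1].copy()
cv2.imwrite("pics/w26.png",im)
```

```text
feed t 16.8 pos [ 0.4695 -0.2265  0.3341] F [0.4 0.  0.5] open 0.0718
 tool y ang 12.08 toolz [ 0.014 -0.004 -1.   ]
 rot(tool,deg) [0.76 0.37 0.17]
 shift cm in cur tool [ 1.7  12.94  1.57]  after turn [ 1.73 12.96  1.41]
```

View pics/w26.png

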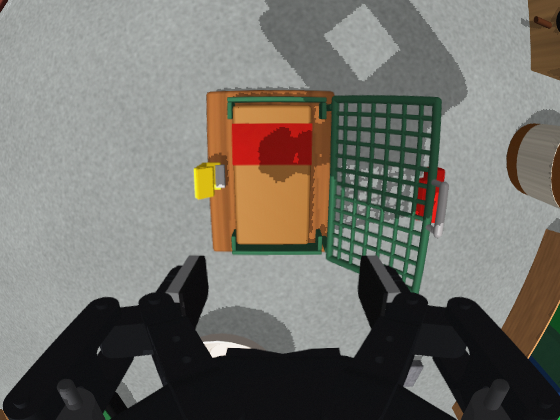

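Run:
```python
from h import *
import pickle
inf=pickle.load(open("w26.pkl","rb"))
im=cv2.imread("pics/w26.png")
for phi in (1.9,2.1,2.3,2.5):
    d=np.array([-np.cos(phi),np.sin(phi)]);n=np.array([np.sin(phi),np.cos(phi)])
    P=lambda s,h,y:(.044+s*d[0]+h*n[0],y,.048+s*d[1]+h*n[1])
    print(phi,"front corners",proj(inf,w(F,[P(.088,0,.068),P(.088,0,-.068)]),True).round(0).tolist(),"knob",proj(inf,w(F,[P(.076,.028,.02),P(.076,.028,-.02)]),True).round(0).tolist(),"striker",proj(inf,w(F,[P(.098,0,0)]),True).round(0).tolist(), 'knob xz',np.round(P(.076,.028,0),3))
cv2.imwrite("pics/w26c.png",cv2.resize(im[85:305,200:460],None,fx=2.7,fy=2.7,interpolation=cv2.INTER_CUBIC))
```

```text
1.9 front corners [[408.0, 92.0], [386.0, 310.0]] knob [[424.0, 172.0], [417.0, 231.0]] striker [[412.0, 216.0]] knob xz [0.095 0.    0.111]
2.1 front corners [[428.0, 96.0], [405.0, 303.0]] knob [[432.0, 170.0], [425.0, 225.0]] striker [[433.0, 212.0]] knob xz [0.107 0.    0.099]
2.3 front corners [[441.0, 99.0], [418.0, 294.0]] knob [[434.0, 167.0], [429.0, 219.0]] striker [[446.0, 207.0]] knob xz [0.116 0.    0.086]
2.5 front corners [[447.0, 101.0], [425.0, 284.0]] knob [[433.0, 164.0], [428.0, 213.0]] striker [[453.0, 201.0]] knob xz [0.122 0.    0.071]
```

View pics/w26c.png

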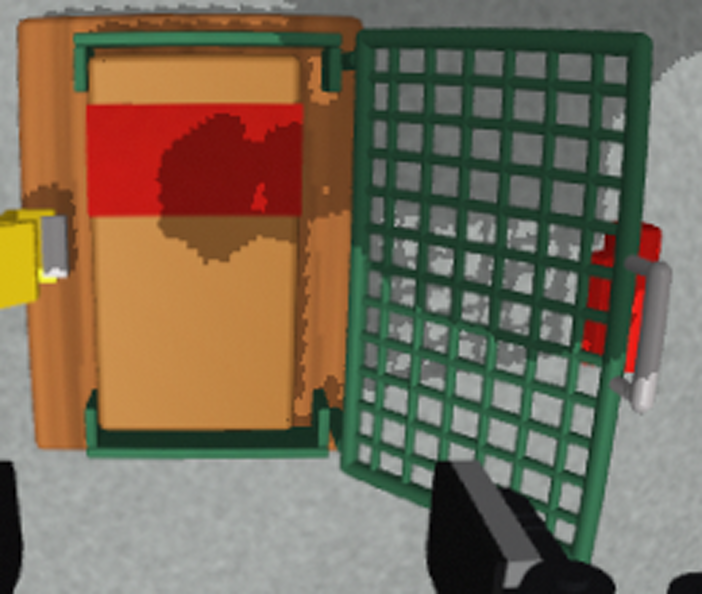

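Run:
```python
from h import *
t=w(F,[(.152,0,.33)])[0]; go(t,F[2],"feed")
```

```text
feed t 16.85 pos [ 0.4693 -0.2264  0.3328] F [ 0.9 -0.6  0.7] open 0.0718
 tool y ang 12.07 toolz [ 0.013 -0.003 -1.   ]
 rot(tool,deg) [0.7  0.31 0.16]
 shift cm in cur tool [ 1.68 15.18  0.46]  after turn [ 1.72 15.17  0.28]
```

Call:
jog_arm([
  [[0.8,3.5,0],[0.7,0.3,0.1]],
  [[0.8,4.5,0],[0,0,0]],
  [[0,4.5,0],[0,0,0]],
  [[0,2.5,0],[0,0,0]],
  [[0,0,0],[0,0,0]],
  [[0,0,0],[0,0,0]],
], fingers=-1)

```text
t: 17.45
tool_pos: [0.6164, -0.1766, 0.3248]
tool_rot: [-1.974, -2.434, 0.003]
contact_force: [-0.3, -0.4, 0.1]
opening: 0.0002
```

Run:
```python
from h import *
t=w(F,[(.152,0,.249)])[0]; go(t,F[2],"feed")
cv2.imwrite("pics/w27.png",ctrl.get_image("wrist")[:,:,::-1])
```

```text
feed t 17.45 pos [ 0.6164 -0.1766  0.3248] F [-0.3 -0.4  0.1] open 0.0002
 tool y ang 11.92 toolz [-0.008  0.004 -1.   ]
 rot(tool,deg) [-0.38 -0.3   0.02]
 shift cm in cur tool [-0.16 -0.2   7.59]  after turn [-0.12 -0.25  7.58]
```

View pics/w27.png

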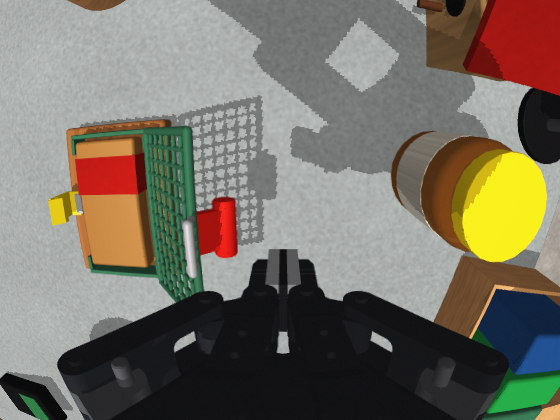

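Call:
jog_arm([
  [[0,0,2.5],[-0.3,-0.3,0]],
  [[0,0,2.5],[0,0,0]],
  [[0,0,2],[0,0,0]],
  [[0,0,0],[0,0,0]],
])

```text
t: 17.9
tool_pos: [0.6119, -0.1779, 0.252]
tool_rot: [-1.982, -2.435, 0.002]
contact_force: [-0.8, 0.7, -0.3]
opening: -0.0001
```

Run:
```python
from h import *
t=w(F,[(.142,0,.252)])[0]; go(t,F[2],"feed")
cv2.imwrite("pics/w28.png",ctrl.get_image("wrist")[:,:,::-1])
```

```text
feed t 17.9 pos [ 0.6119 -0.1779  0.252 ] F [-0.8  0.7 -0.3] open -0.0001
 tool y ang 11.71 toolz [-0.003  0.    -1.   ]
 rot(tool,deg) [-0.14 -0.03 -0.19]
 shift cm in cur tool [-0.09 -0.78 -0.  ]  after turn [-0.08 -0.78 -0.  ]
```

View pics/w28.png

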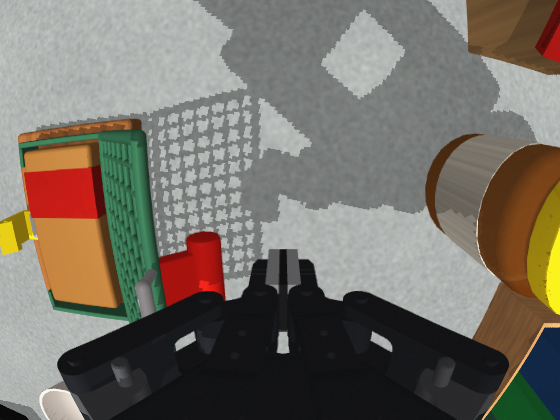

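Call:
jog_arm([
  [[-0.1,-1.4,0],[0,0,0]],
  [[0,-1.2,-0.9],[0,0,0]],
  [[0,-1.2,-1.0],[0,0,0]],
  [[0,-1.2,-0.7],[0,0,0]],
  [[0,-1.1,-0.5],[0,0,0]],
])

```text
t: 18.45
tool_pos: [0.5536, -0.1925, 0.2963]
tool_rot: [1.973, 2.419, 0.019]
contact_force: [1.8, -0.3, -0.9]
opening: 0.0
```

Run:
```python
from h import *
t=w(F,[(.068,0,.29)])[0]; go(t,F[2],"feed")
cv2.imwrite("pics/w29.png",ctrl.get_image("wrist")[:,:,::-1])
cv2.imwrite("pics/s29.png",cv2.resize(ctrl.get_image("scene")[170:290,140:280,::-1],None,fx=5,fy=5,interpolation=cv2.INTER_CUBIC))
```

```text
feed t 18.45 pos [ 0.5536 -0.1925  0.2963] F [ 1.8 -0.3 -0.9] open 0.0
 tool y ang 11.6 toolz [ 0.023 -0.003 -1.   ]
 rot(tool,deg) [ 1.23  0.44 -0.31]
 shift cm in cur tool [ 0.13 -2.19  0.58]  after turn [ 0.14 -2.18  0.63]
```

View pics/w29.png

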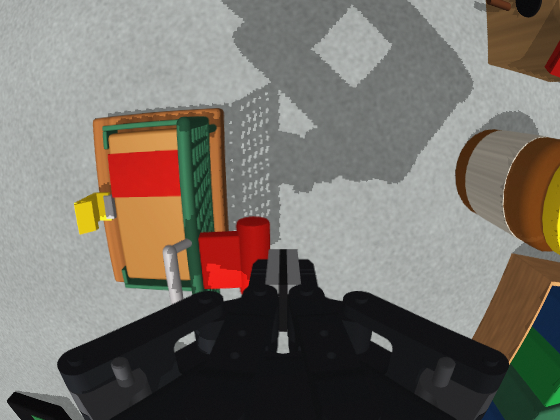

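View pics/s29.png

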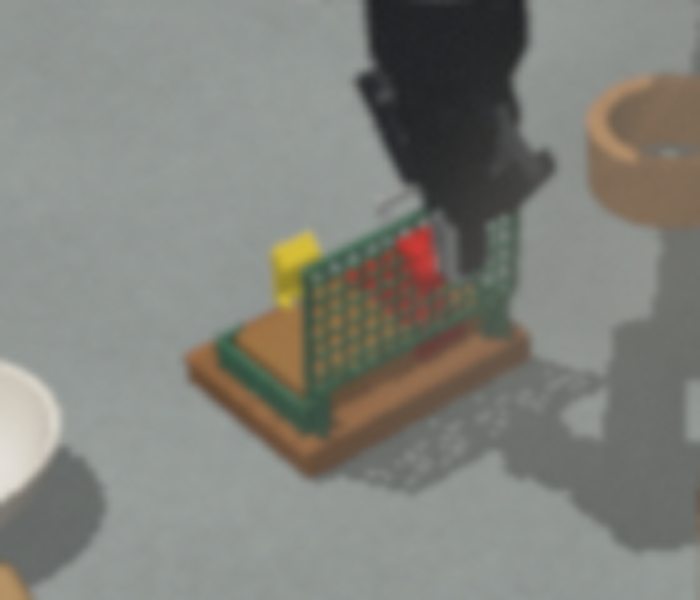

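Call:
jog_arm([
  [[0,-1.5,0.4],[0.6,0.2,-0.2]],
  [[0,-1.5,0.3],[0.5,0.2,0]],
  [[0,-1.5,0],[0,0,0]],
  [[0,-1.2,0.4],[0,0,0]],
  [[0,-1.1,0.5],[0,0,0]],
])

```text
t: 19.05
tool_pos: [0.4949, -0.2081, 0.3]
tool_rot: [1.955, 2.404, 0.035]
contact_force: [-1.3, 0.9, 10.7]
opening: 0.0
```

```bash
cat >> h.py <<'E'
def floc():
    o,M=yaws(); v=o['tool_pos'][:2]-F[:2];a=F[2]; tip=o['tool_pos']+M@[0,0,.173]; u=tip[:2]-F[:2]
    f=lambda v:np.round([np.cos(a)*v[0]+np.sin(a)*v[1],-np.sin(a)*v[0]+np.cos(a)*v[1]],4)
    print('TCP in feeder',f(v),'tip in feeder',f(u),tip[2].round(4),'F',o['contact_force'].round(1))
E
python3 - <<'E'
from h import *
t=w(F,[(.0,0,.27)])[0]; go(t,F[2],"feed"); floc()
cv2.imwrite("pics/w30.png",ctrl.get_image("wrist")[:,:,::-1])
cv2.imwrite("pics/s30.png",cv2.resize(ctrl.get_image("scene")[170:290,140:280,::-1],None,fx=5,fy=5,interpolation=cv2.INTER_CUBIC))
E
```

```text
feed t 19.05 pos [ 0.4949 -0.2081  0.3   ] F [-1.3  0.9 10.7] open 0.0
 tool y ang 11.8 toolz [ 0.047 -0.009 -0.999]
 rot(tool,deg) [ 2.54  1.09 -0.13]
 shift cm in cur tool [ 0.51 -3.04  2.86]  after turn [ 0.46 -2.91  3.  ]
TCP in feeder [ 0.0291 -0.0046] tip in feeder [ 0.0368 -0.0079] 0.1272 F [-1.3  0.9 10.7]
```

View pics/w30.png

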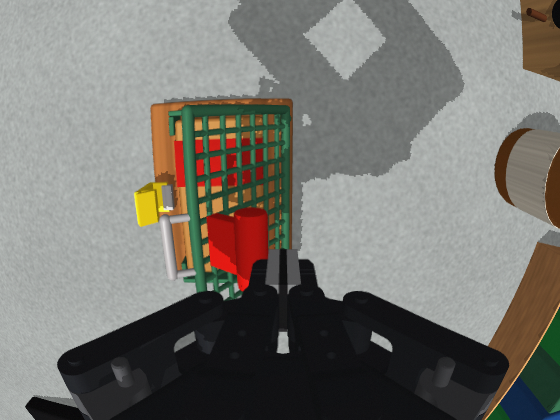

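View pics/s30.png

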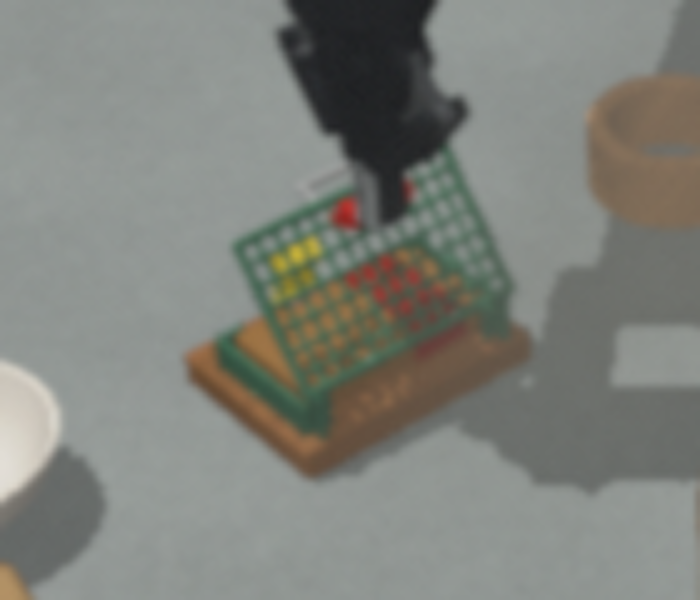

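Call:
jog_arm([
  [[0.1,-0.6,-0.3],[0.8,0.4,0]],
  [[0.1,-0.6,0],[0.8,0.4,0]],
  [[0.1,-0.6,0],[0.8,0.2,0]],
])

```text
t: 19.45
tool_pos: [0.4738, -0.2087, 0.2982]
tool_rot: [-1.979, -2.432, 0.004]
contact_force: [0.9, -0.6, 0.1]
opening: 0.0
```

Run:
```python
from h import *
t=w(F,[(.0,0,.27)])[0]; go(t,F[2],"feed"); floc()
cv2.imwrite("pics/w31.png",ctrl.get_image("wrist")[:,:,::-1])
cv2.imwrite("pics/s31.png",cv2.resize(ctrl.get_image("scene")[170:290,140:280,::-1],None,fx=5,fy=5,interpolation=cv2.INTER_CUBIC))
```

```text
feed t 19.45 pos [ 0.4738 -0.2087  0.2982] F [ 0.9 -0.6  0.1] open 0.0
 tool y ang 11.73 toolz [-0.006  0.002 -1.   ]
 rot(tool,deg) [-0.34 -0.18 -0.18]
 shift cm in cur tool [ 0.07 -0.81  2.82]  after turn [ 0.08 -0.83  2.82]
TCP in feeder [ 0.0083 -0.0008] tip in feeder [ 0.0073 -0.0003] 0.1252 F [ 0.9 -0.6  0.1]
```

View pics/w31.png

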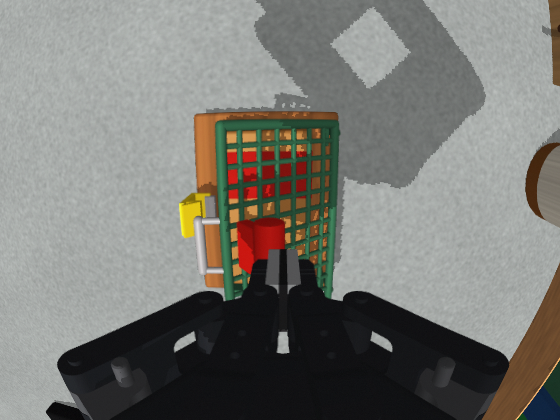

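View pics/s31.png

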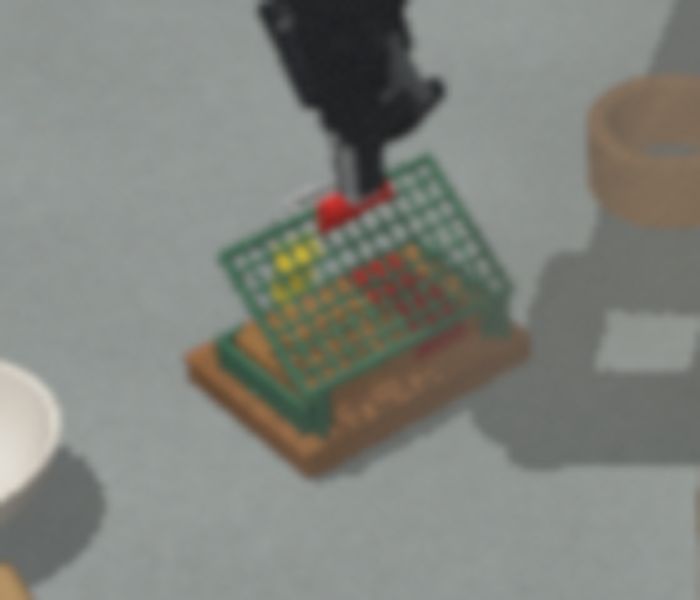

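Call:
jog_arm([
  [[0,0,-1.5],[-0.3,0,0]],
  [[0,1.5,0],[0,0,0]],
  [[0,1.3,0],[0,0,0]],
  [[0,0,1.4],[0,0,0]],
  [[0,0,1.4],[0,0,0]],
  [[0,0,0],[0,0,0]],
])

```text
t: 20.15
tool_pos: [0.5024, -0.2026, 0.2853]
tool_rot: [-1.981, -2.435, -0.003]
contact_force: [0.3, -0.1, -0.9]
opening: -0.0004
```

Run:
```python
from h import *
t=w(F,[(.034,0,.285)])[0]; go(t,F[2],"feed"); floc()
cv2.imwrite("pics/w32.png",ctrl.get_image("wrist")[:,:,::-1])
```

```text
feed t 20.15 pos [ 0.5024 -0.2026  0.2853] F [ 0.3 -0.1 -0.9] open -0.0004
 tool y ang 11.75 toolz [-0.001  0.003 -1.   ]
 rot(tool,deg) [-0.02 -0.18 -0.15]
 shift cm in cur tool [ 0.07 -0.35  0.03]  after turn [ 0.07 -0.35  0.03]
TCP in feeder [ 0.0375 -0.0007] tip in feeder [ 0.0375 -0.0002] 0.1123 F [ 0.3 -0.1 -0.9]
```

View pics/w32.png

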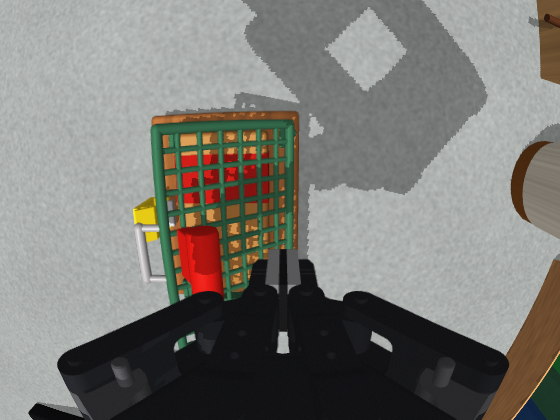

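Call:
jog_arm([
  [[0,-1.5,0.3],[0,0,0]],
  [[0,-1.0,0.5],[0,0,0]],
  [[0,-0.9,0.6],[0.2,0,0]],
  [[0,-0.8,0.6],[0.2,0,0]],
])

```text
t: 20.6
tool_pos: [0.4599, -0.2117, 0.2654]
tool_rot: [-1.979, -2.434, 0.004]
contact_force: [1.6, 0.3, -0.4]
opening: -0.0003
```

Run:
```python
from h import *
t=w(F,[(-.01,0,.25)])[0]; go(t,F[2],"feed"); floc()
cv2.imwrite("pics/w33.png",ctrl.get_image("wrist")[:,:,::-1])
cv2.imwrite("pics/s33.png",cv2.resize(ctrl.get_image("scene")[170:290,140:280,::-1],None,fx=5,fy=5,interpolation=cv2.INTER_CUBIC))
```

```text
feed t 20.6 pos [ 0.4599 -0.2117  0.2654] F [ 1.6  0.3 -0.4] open -0.0003
 tool y ang 11.76 toolz [-0.005  0.001 -1.   ]
 rot(tool,deg) [-0.29 -0.1  -0.15]
 shift cm in cur tool [ 0.08 -0.41  1.54]  after turn [ 0.09 -0.41  1.54]
TCP in feeder [-0.0059 -0.0009] tip in feeder [-0.0067 -0.0006] 0.0924 F [ 1.6  0.3 -0.4]
```

View pics/w33.png

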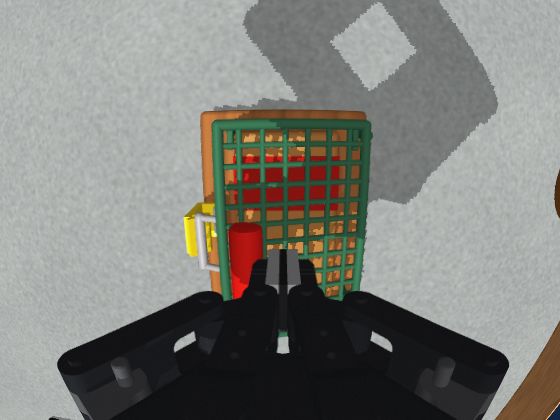

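View pics/s33.png

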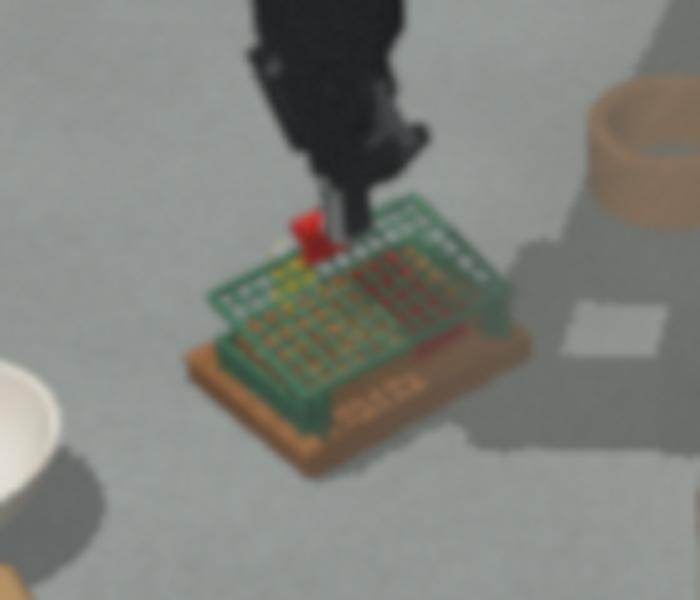

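Call:
jog_arm([
  [[0,0,-1.6],[0,0,0]],
  [[0,0,-1.0],[0,0,0]],
  [[0.1,-1.2,0],[0,0,0]],
  [[0,-1.0,0],[0,0,0]],
  [[0,0,0],[0,0,0]],
])

```text
t: 21.2
tool_pos: [0.4358, -0.2153, 0.2909]
tool_rot: [-1.978, -2.43, 0.007]
contact_force: [0.2, -0.3, 0.6]
opening: 0.0002
```

Run:
```python
from h import *
t=w(F,[(-.029,0,.278)])[0]; go(t,F[2],"feed"); floc()
cv2.imwrite("pics/w34.png",ctrl.get_image("wrist")[:,:,::-1])
```

```text
feed t 21.2 pos [ 0.4358 -0.2153  0.2909] F [ 0.2 -0.3  0.6] open 0.0002
 tool y ang 11.71 toolz [-0.009  0.002 -1.   ]
 rot(tool,deg) [-0.5  -0.23 -0.19]
 shift cm in cur tool [-0.06  0.14  1.28]  after turn [-0.05  0.13  1.29]
TCP in feeder [-0.0303  0.0005] tip in feeder [-0.0318  0.0012] 0.1179 F [ 0.2 -0.3  0.6]
```

View pics/w34.png

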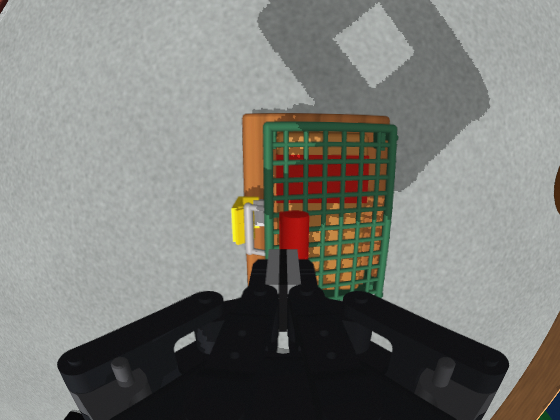

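Call:
jog_arm([
  [[0,0.15,0.8],[-0.4,0,0]],
  [[0,0,0.7],[0,0,0]],
  [[0,0,0.6],[0,0,0]],
  [[0,0,0.3],[0,0,0]],
])

```text
t: 21.65
tool_pos: [0.437, -0.2153, 0.2653]
tool_rot: [-1.978, -2.432, 0.003]
contact_force: [-12.5, -0.3, 16.4]
opening: -0.0
```

Run:
```python
from h import *
t=w(F,[(-.031,0,.258)])[0]; go(t,F[2],"feed"); floc()
cv2.imwrite("pics/s35.png",cv2.resize(ctrl.get_image("scene")[170:290,140:280,::-1],None,fx=5,fy=5,interpolation=cv2.INTER_CUBIC))
```

```text
feed t 21.65 pos [ 0.437  -0.2153  0.2653] F [-12.5  -0.3  16.4] open -0.0
 tool y ang 11.74 toolz [-0.007  0.003 -1.   ]
 rot(tool,deg) [-0.34 -0.24 -0.16]
 shift cm in cur tool [-0.04 -0.19  0.73]  after turn [-0.03 -0.19  0.73]
TCP in feeder [-0.0291  0.0003] tip in feeder [-0.0301  0.0011] 0.0923 F [-12.5  -0.3  16.4]
```

View pics/s35.png

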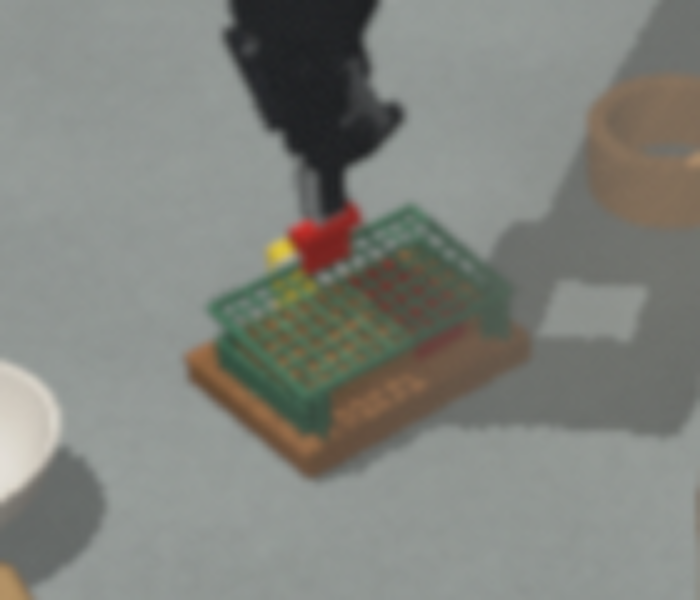

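Call:
jog_arm([
  [[0,0,-0.6],[0,0,0]],
  [[0,0.7,0],[-0.3,0,0]],
  [[0,0,0],[0,0,0]],
])

```text
t: 22.0
tool_pos: [0.4445, -0.2136, 0.2697]
tool_rot: [-1.98, -2.433, -0.006]
contact_force: [-0.6, 0.0, 0.6]
opening: -0.0001
```

Run:
```python
from h import *
t=w(F,[(-.026,0,.258)])[0]; go(t,F[2],"feed"); floc()
cv2.imwrite("pics/w36.png",ctrl.get_image("wrist")[:,:,::-1])
```

```text
feed t 22.0 pos [ 0.4445 -0.2136  0.2697] F [-0.6  0.   0.6] open -0.0001
 tool y ang 11.72 toolz [-0.001  0.006 -1.   ]
 rot(tool,deg) [-0.   -0.33 -0.18]
 shift cm in cur tool [-0.05 -0.46  1.17]  after turn [-0.05 -0.46  1.17]
TCP in feeder [-0.0214  0.0005] tip in feeder [-0.0214  0.0015] 0.0967 F [-0.6  0.   0.6]
```

View pics/w36.png

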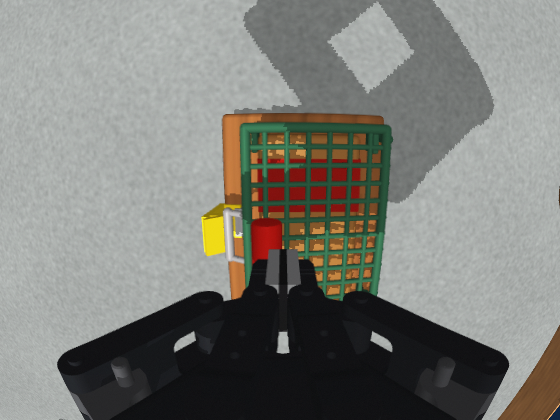

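Call:
jog_arm([
  [[0,-0.6,-0.2],[0,0,0]],
  [[0,-0.1,0.3],[0,0,0]],
  [[0,-0.2,0.4],[0,0,0]],
  [[0,-0.3,0.4],[0,0,0]],
])

```text
t: 22.45
tool_pos: [0.4324, -0.216, 0.2608]
tool_rot: [-1.98, -2.435, -0.007]
contact_force: [1.8, 1.0, 2.4]
opening: 0.0002
```

Run:
```python
from h import *
floc()
```

```text
TCP in feeder [-0.0337  0.0006] tip in feeder [-0.0334  0.0014] 0.0878 F [1.8 1.  2.4]
```

Call:
jog_arm([
  [[0,-0.1,0.4],[0,0,0]],
  [[0,0,0.3],[0,0,0]],
])

```text
t: 22.65
tool_pos: [0.4315, -0.2167, 0.2565]
tool_rot: [-1.98, -2.434, -0.007]
contact_force: [-11.1, 7.9, 30.2]
opening: -0.0005
```

Run:
```python
from h import *
floc()
cv2.imwrite("pics/w37.png",ctrl.get_image("wrist")[:,:,::-1])
cv2.imwrite("pics/s37.png",cv2.resize(ctrl.get_image("scene")[170:290,140:280,::-1],None,fx=5,fy=5,interpolation=cv2.INTER_CUBIC))
```

```text
TCP in feeder [-0.0347  0.0001] tip in feeder [-0.0345  0.001 ] 0.0835 F [-11.1   7.9  30.2]
```

View pics/w37.png

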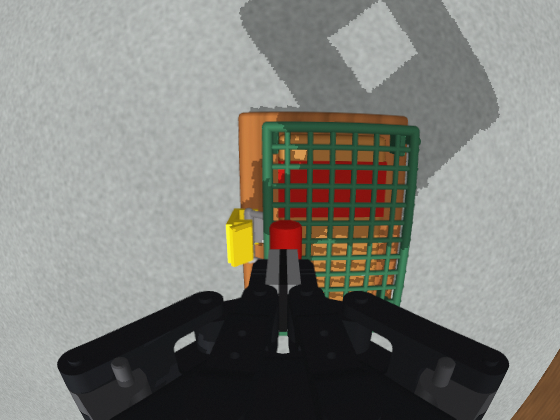

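View pics/s37.png

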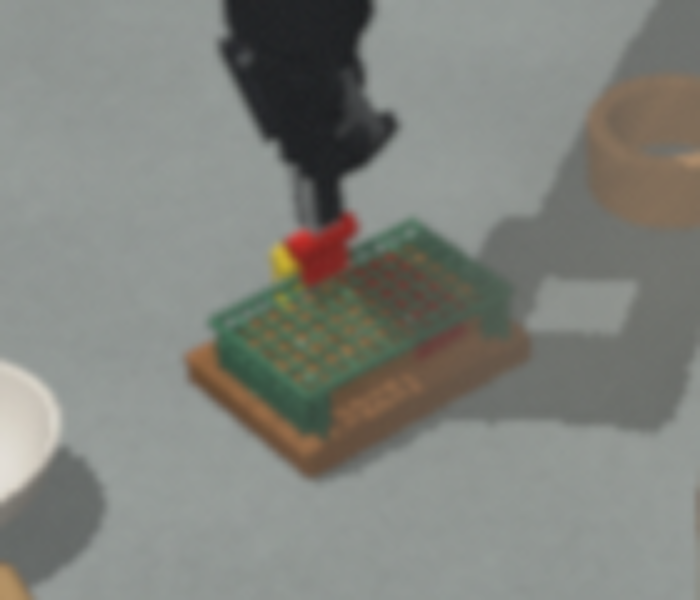

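Call:
jog_arm([
  [[0,0,-1],[0,0,0]],
  [[0,0,-2],[0,0,0]],
  [[0,0,-1],[0,0,0]],
  [[0,0,0],[0,0,0]],
  [[0,0,0],[0,0,0]],
  [[0,0,0],[0,0,0]],
], fingers=-0.2)

```text
t: 23.35
tool_pos: [0.4304, -0.2168, 0.296]
tool_rot: [-1.978, -2.432, -0.005]
contact_force: [-0.4, 0.5, -0.1]
opening: 0.0341
```

Run:
```python
from h import *
t=w(F,[(-.032,0,.24)])[0]; go(t,F[2],"feed");floc()
cv2.imwrite("pics/w38.png",ctrl.get_image("wrist")[:,:,::-1])
cv2.imwrite("pics/s38.png",cv2.resize(ctrl.get_image("scene")[170:290,140:280,::-1],None,fx=5,fy=5,interpolation=cv2.INTER_CUBIC))
```

```text
feed t 23.35 pos [ 0.4304 -0.2168  0.296 ] F [-0.4  0.5 -0.1] open 0.0341
 tool y ang 11.73 toolz [-0.003  0.007 -1.   ]
 rot(tool,deg) [-0.11 -0.42 -0.17]
 shift cm in cur tool [-0.06  0.39  5.6 ]  after turn [-0.02  0.38  5.6 ]
TCP in feeder [-0.0358  0.0002] tip in feeder [-0.0361  0.0015] 0.123 F [-0.4  0.5 -0.1]
```

View pics/w38.png

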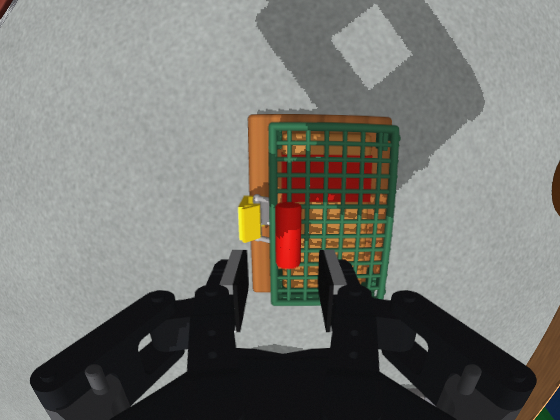

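View pics/s38.png

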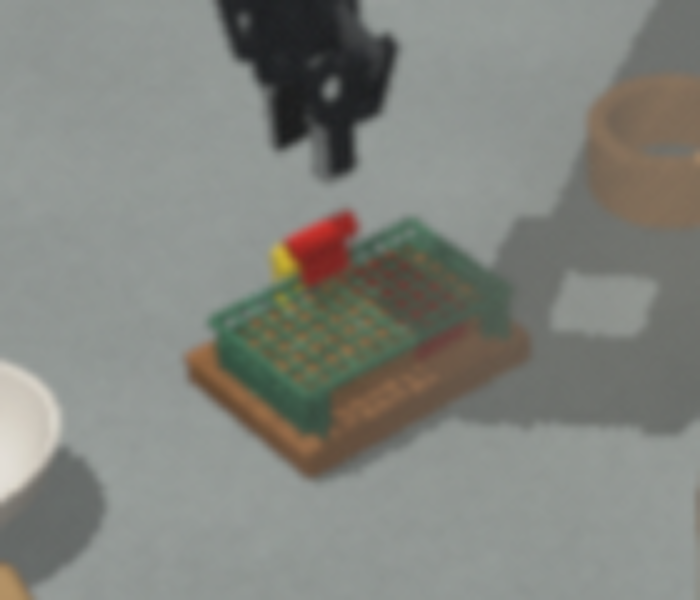

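Call:
jog_arm([
  [[0,0.35,0.5],[-0.1,-0.4,-0.2]],
  [[0,0,2],[0,0,0]],
  [[0,0,1.5],[0,0,0]],
  [[0,0,0],[0,0,0]],
])

```text
t: 23.85
tool_pos: [0.434, -0.2155, 0.2523]
tool_rot: [-1.977, -2.44, 0.001]
contact_force: [-1.1, -0.1, 0.4]
opening: 0.0341
```

Run:
```python
from h import *
t=w(F,[(-.032,0,.24)])[0]; go(t,F[2],"feed");floc()
cv2.imwrite("pics/w39.png",ctrl.get_image("wrist")[:,:,::-1])
```

```text
feed t 23.85 pos [ 0.434  -0.2155  0.2523] F [-1.1 -0.1  0.4] open 0.0341
 tool y ang 11.97 toolz [-0.002  0.001 -1.   ]
 rot(tool,deg) [-0.08 -0.06  0.06]
 shift cm in cur tool [-0.07  0.01  1.23]  after turn [-0.07  0.01  1.23]
TCP in feeder [-0.0321  0.0007] tip in feeder [-0.0323  0.0009] 0.0793 F [-1.1 -0.1  0.4]
```

View pics/w39.png

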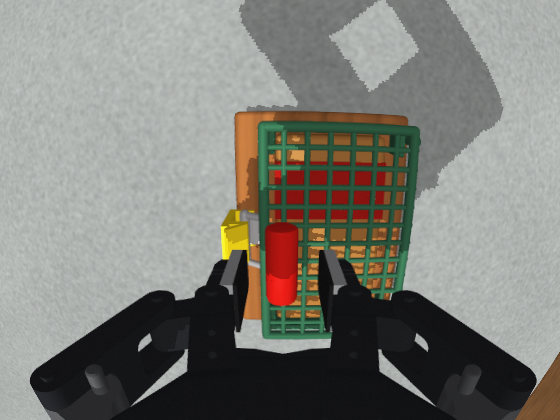

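Call:
jog_arm([
  [[0,0,0.7],[0,0,0]],
  [[0,0,0.5],[0,0,0]],
  [[0,0,0],[0,0,0]],
])

```text
t: 24.2
tool_pos: [0.4349, -0.2159, 0.2416]
tool_rot: [1.976, 2.44, -0.0]
contact_force: [0.6, -0.8, 1.0]
opening: 0.0344
```

Run:
```python
from h import *
t=w(F,[(-.032,0,.24)])[0]; go(t,F[2],"feed");floc()
```

```text
feed t 24.2 pos [ 0.4349 -0.2159  0.2416] F [ 0.6 -0.8  1. ] open 0.0344
 tool y ang 11.99 toolz [ 0.001 -0.001 -1.   ]
 rot(tool,deg) [0.06 0.09 0.08]
 shift cm in cur tool [-0.01 -0.07  0.16]  after turn [-0.01 -0.07  0.16]
TCP in feeder [-0.0313  0.0001] tip in feeder [-0.0311 -0.0002] 0.0686 F [ 0.6 -0.8  1. ]
```

Call:
jog_arm([
  [[0,-0.05,0],[0,0,0]],
  [[0,0,0],[0,0,0]],
  [[0,0,0],[0,0,0]],
  [[0,0,0],[0,0,0]],
], fingers=-1, grip_force=30)

```text
t: 24.6
tool_pos: [0.4336, -0.2164, 0.2421]
tool_rot: [-1.977, -2.441, 0.005]
contact_force: [0.1, -0.5, -2.5]
opening: 0.0147
```

Call:
jog_arm([
  [[0,0,-0.2],[0,0,0]],
  [[0,0,-0.2],[0,0,0]],
])

```text
t: 24.8
tool_pos: [0.4332, -0.216, 0.2429]
tool_rot: [1.976, 2.439, -0.004]
contact_force: [7.7, -6.1, -19.5]
opening: 0.015
```

Run:
```python
from h import *
floc()
cv2.imwrite("pics/w40.png",ctrl.get_image("wrist")[:,:,::-1])
```

```text
TCP in feeder [-0.0329  0.0004] tip in feeder [-0.0329 -0.0002] 0.0699 F [  7.7  -6.1 -19.5]
```

View pics/w40.png

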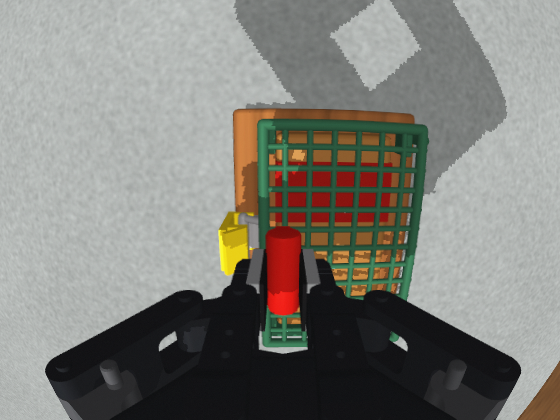

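Call:
jog_arm([
  [[0,0,-0.1],[0,0,0]],
  [[0,0,-0.1],[0,0,0]],
])

```text
t: 25.05
tool_pos: [0.433, -0.2159, 0.2427]
tool_rot: [1.975, 2.437, -0.003]
contact_force: [5.1, -3.2, -9.5]
opening: 0.0147
```

Call:
jog_arm([
  [[0,0,0.15],[0,0,0]],
  [[0,0,0],[0,0,0]],
])

```text
t: 25.25
tool_pos: [0.4331, -0.216, 0.2423]
tool_rot: [1.975, 2.439, -0.004]
contact_force: [1.4, -0.3, -3.3]
opening: 0.0146
```

Call:
jog_arm([
  [[0,0,0],[0,0,0]],
  [[0,0,0],[0,0,0]],
  [[0,0,0],[0,0,0]],
  [[0,0,0],[0,0,0]],
], fingers=-0.2)

```text
t: 25.65
tool_pos: [0.4338, -0.2163, 0.2443]
tool_rot: [1.974, 2.437, -0.003]
contact_force: [-0.1, -0.5, -0.4]
opening: 0.0341
```

Run:
```python
from h import *
floc()
cv2.imwrite("pics/w41.png",ctrl.get_image("wrist")[:,:,::-1])
```

```text
TCP in feeder [-0.0324 -0.    ] tip in feeder [-0.032  -0.0011] 0.0713 F [-0.1 -0.5 -0.4]
```

View pics/w41.png

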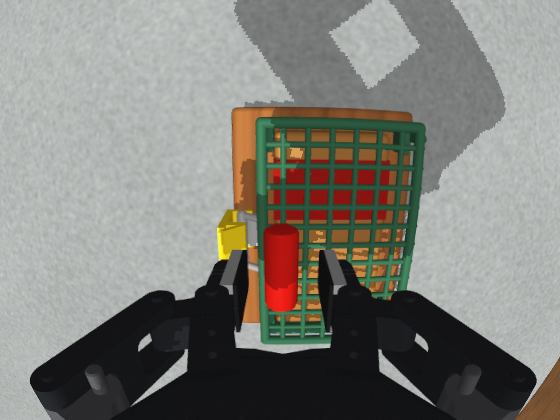

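Call:
jog_arm([
  [[0,0,-1],[0,0,0]],
  [[0,0,-2],[0,0,0]],
  [[0,0,-3],[0,0,0]],
  [[0,0,-3],[0,0,0]],
  [[0,0,-2],[0,0,0]],
  [[-3,0,0],[0,0,0]],
  [[0,0,0],[0,0,0]],
])

```text
t: 26.4
tool_pos: [0.4397, -0.2451, 0.3634]
tool_rot: [1.97, 2.436, -0.003]
contact_force: [-0.6, -0.2, -0.7]
opening: 0.0342
```

Run:
```python
from h import *
floc()
inf=ctrl.camera_info("wrist"); im=ctrl.get_image("wrist")[:,:,::-1]
for phi in (0,.03,.06,.15):
    d=np.array([-np.cos(phi),np.sin(phi)]);n=np.array([np.sin(phi),np.cos(phi)])
    P=lambda s,h,y:(.044+s*d[0]+h*n[0],y,.048+s*d[1]+h*n[1])
    print(phi,proj(inf,w(F,[P(0,.002,.068),P(.088,.002,.068),P(.088,.002,-.068)]),True).round(1).tolist(),"knobtop",proj(inf,w(F,[P(.076,.036,.02),P(.076,.036,-.02)]),True).round(1).tolist())
cv2.imwrite("pics/w42.png",im); cv2.imwrite("pics/w42c.png",cv2.resize(im[100:310,180:420],None,fx=3,fy=3,interpolation=cv2.INTER_CUBIC)[:600])
s=ctrl.get_image("scene")[:,:,::-1]
cv2.imwrite("pics/s42.png",s)
cv2.imwrite("pics/s42c.png",cv2.resize(s[170:290,140:280],None,fx=5,fy=5,interpolation=cv2.INTER_CUBIC))
```

```text
TCP in feeder [-0.0326 -0.0295] tip in feeder [-0.032  -0.0308] 0.1904 F [-0.6 -0.2 -0.7]
0 [[368.3, 86.1], [267.0, 83.2], [268.1, 234.0]] knobtop [[281.0, 141.4], [281.0, 192.4]]
0.03 [[368.4, 86.1], [267.0, 82.9], [268.1, 235.0]] knobtop [[282.5, 141.7], [282.4, 193.1]]
0.06 [[368.5, 86.1], [267.0, 82.6], [268.2, 236.1]] knobtop [[284.0, 141.9], [283.9, 193.8]]
0.15 [[368.7, 86.1], [267.9, 81.6], [269.0, 239.3]] knobtop [[289.5, 142.7], [289.2, 195.8]]
```

View pics/w42c.png

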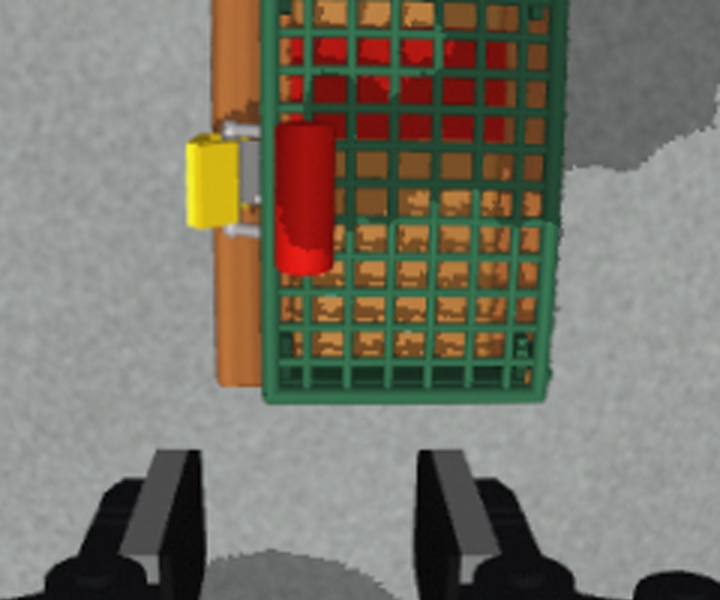

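View pics/s42c.png

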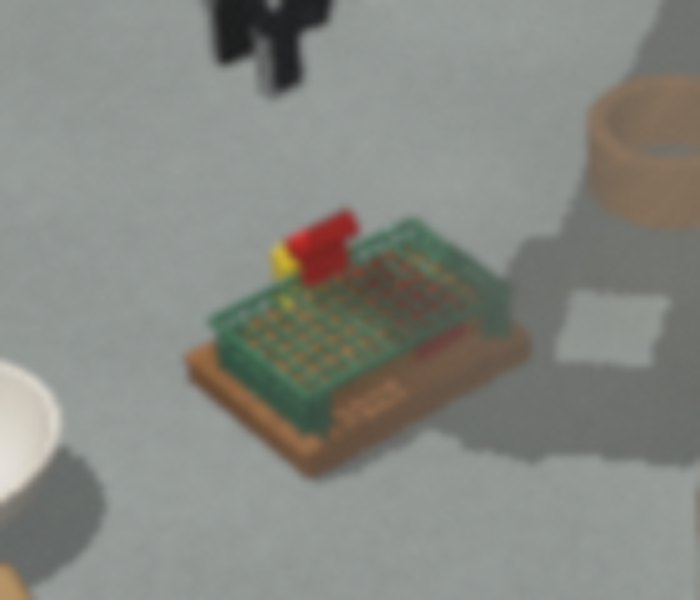

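View pics/s42.png

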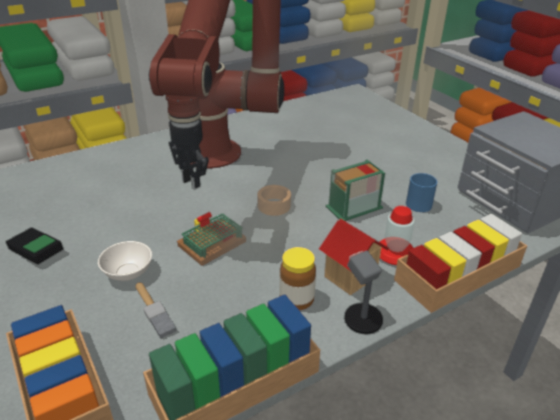

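Run:
```python
import cv2,numpy as np
a=cv2.imread("pics/scene0.png")[150:225,315:395];b=cv2.imread("pics/s42.png")[150:225,315:395]
cv2.imwrite("pics/cmp.png",cv2.resize(np.hstack([a,b]),None,fx=5,fy=5,interpolation=cv2.INTER_CUBIC))
```

```text
(no output)
```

View pics/cmp.png

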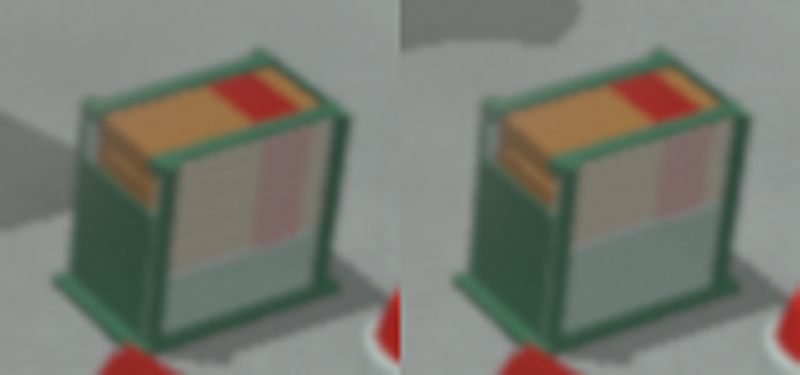

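Before (left) and after (right), the dispenser looks the same. The second cake is at the top in the same place lengthwise, and the stack is one cake shorter. I'm handing in.

Run:
```python
from station import ctrl
print(ctrl.get_obs()['t'], ctrl.finish_job())
```

```text
the job is handed in; nothing more can be done
26.5 None
```

I finished the job and handed it in at 26.5 s, with no verdict reported.

**What I did:** I pressed the top cake down about 8 mm with shut fingers and dragged it roughly 70 mm out through the mouth. I then pinched its sides, pulled it clear and laid it in the feeder seat. I swung the lid over by pushing the knob from behind. The first press on the knob jammed at about 16 N down and 12 N sideways; after I shifted the fingers, the second press snapped the catch. I then pinched the knob and tugged it upwards.

**Last checks:**
- **Dispenser:** the second cake sits at the top in the same place lengthwise as the first one did, and the stack is one cake shorter.
- **Cake:** it lies flat in the seat, about 3 mm towards the catch side, where up to 8 mm is allowed.
- **Catch:** the striker bar is under the yellow catch, and the lid looks shut in the camera picture; I did not measure its angle precisely. Under a tug of about 19 N the fingers rose less than 1 mm, so the catch held.
- **End state:** the gripper is clear of everything, and the other things on the counter look unmoved in the scene picture.

**What did not go smoothly:** letting go of the cake, one finger pushed the open lid back from about 2.0 to 2.3 rad, with up to about 15 N. The other finger briefly snagged, apparently on the catch, with about 6 N. Neither seems to have left any harm. The seat walls and the stand's outline also gave feeder positions a few millimetres apart, so I placed the cake by the walls.

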